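Air-dry the rinse cup: safety catch, then dead-man lever

ROBOT

A 6-joint arm with a two-finger parallel gripper is mounted at the origin on the work surface. World frame = base frame: x ahead of the robot, y to its left, z up, the work surface at z = 0. Lengths are in m, angles in rad, forces in N, time in s.
With the tool pointing down it reaches from about 0.25 to 0.8 m from the base axis. Payload 8.5 kg.
Tool frame: the origin (TCP) lies at the very end of the fingers, on their centre line; the grasp point (between the pads) lies 19 mm behind it (manip.tcp_to_grasp is the distance from the TCP to the grasp point, in m); z points along the fingers, y is the direction in which the jaws open and shut (so a half turn about z gives the same grasp; the last joint's range is limited). The gripper opens to 85 mm and grips with 20 to 120 N. Pads are 22 mm wide; open, the fingers measure 114 mm over their backs; the gripper's body (76 mm by 85 mm) begins 54 mm behind the grasp point. The pads swing forward as they close: fully open they stand 13 mm farther back than shut.
Start: joints at [0, 0.238, -0.013, 1.319, 0, 1.571], TCP at [0.525, -0, 0.21] pointing down, gripper open.
Joint ranges: [-2.66, 2.66], [-1.03, 1.9], [-1.14, 1.46], [-1.82, 2.27], [-1.45, 1.34], [-3.14, 3.14]. Speed limits (rad/s): [2.22, 2.22, 2.79, 3.14, 3.14, 3.14].

INTERFACE

Orientations are given as a rotation vector (axis times angle).
In Python, from bench import manip gives the robot as it stands.
- The arm moves only by the tool carry_out, never from a script. Its argument "plan" is a list of rows, each a list of 7 numbers: the finger opening in cm, from 0 to 8.54, then the shift along the tool's x, y, z in cm, then the turn, a rotation vector about the tool's x, y, z in rad. In form: [[claw, dx, dy, dz, ax, ay, az], ...]. A call has 1 to 12 rows; each row is the pose to reach, as a shift and turn from the pose measured when the call began, along the tool's axes at that moment; what a row does not reach only later rows make up. A row lasts 1/8 s, in which the tool goes at most 62.5 mm and 10.7 degrees, less where a joint would pass 70% of its speed; a pose out of reach is approached as far as the arm can. A call with a gripper value outside its range is refused whole. The fingers move at their own pace and stop on an object; "newtons" is the grip in N (left out, the last holds). Time passes only in rows, so rows that repeat a pose let the fingers close. It gives the time, the measured TCP pose, the force and the opening at its end, in the units of the state.
- manip.read_state(): the state, without advancing time (a new reading comes with each control period).
- manip.get_image(name): name is "scene" or "side" or "wrist"; returns a dict with "color" (400x640x3 uint8, red, green, blue), "camera_matrix" (3x3 intrinsics, pixels), "D" ([k1, k2, p1, p2, k3] as OpenCV has them; the pictures are not rectified), "T" (4x4, takes a point from camera to world coordinates); the wrist camera has in their place "tool_from_camera" (4x4, takes a point from camera to tool coordinates, whose origin is the TCP and whose axes are the flange's). Camera axes: x right, y down, z forward; pixel columns grow to the right and rows downward; lengths in m; the calibration is good to about 2 mm. A picture is of the moment at which its call begins: read the wrist's pose just before it. There is no depth.
- manip.sign_off(): hands the job in, once; it reports no verdict.
The state is a dict: "t": time; "qpos": joint angles; "qd": joint speeds; "tau": joint torques, N m; "ee_pos": TCP position; "orientation": TCP orientation; "ft_force": force on the tool from outside, world axes, zero at the start; "torque": the same for the moment, N m; "finger_gap": finger opening in m.
Only numpy, scipy, OpenCV 4.12 (cv2) and the standard library are available. Lean on these libraries where they do the work, as an engineer would, in place of code of your own. Each camera call takes 0.05 s, during which the arm holds its last target.

TASK

Take the rinsed blue cup out of its drain cradle, turn it mouth down and lower it (no dropping) over the steel drying peg until its rim sits on the dish, then let go of it. After that flip the red safety catch on the green air valve all the way over, then pull the valve's U-shaped lever all the way towards the front of the valve and keep holding it there: the program finishes while the gripper still holds the lever pulled against its spring. Leave the cup standing on its peg and do not disturb the ink jar, tape roll and brass weight.

Things in the scene. Friction and masses are not known exactly. Their poses are not given: they have to be found in the camera images.
- cup: loose blue enamelled straight tumbler, outer diameter 50 mm, length 100 mm, wall 3 mm, bottom 4 mm thick, about 110 g. Origin: centre of the outside of its bottom; its z axis runs along the cup's axis from the bottom to the open mouth. At the start it lies in the cradle, bottom end up, its z axis pointing 35 degrees below level, down-slope along the cradle's -x.
- cup_rim (a point): centre of the cup's mouth, 100 mm along the cup's z axis from its bottom.
- cradle: fixed drain rest: wooden foot 130 x 70 x 12 mm, two steel rails (37 mm wide over all) under the cup's lower 62 mm, a steel stop at its rim. Origin on the table under the foot; z up, x = up-slope (level part), mouth at the -x end. The cup's upper 38 mm overhang the rails; 28 mm from its bottom the axis is 89 mm above the table: pinch it there from above, across y.
- peg_stand: fixed grey round drip dish, diameter 120 mm at the foot and 100 mm at its flat top, 40 mm high, with an upright round-topped steel peg of diameter 22 mm in the middle, its tip 113 mm above the table. Origin: centre of the underside, z up. A brass fitting lies beyond it along its +x, low on the table.
- peg_seat (a point): centre of the dish's flat top at the peg's foot, 40 mm above the table; the cup's rim rests on this level. The cup's inside is 44 mm wide and so fits loosely over the 22 mm peg.
- peg_tip (a point): top of the peg, on its axis, 113 mm above the table.
- valve: fixed green air valve housing 160 x 70 x 70 mm high, with the catch's shaft along its top. Origin: centre of the underside; z up; -x is its front (roughly towards the robot), +y its left.
- catch (a joint): safety catch, rad: 0 = locked (knob leaning to the valve's +y, a red finger lying across the path of the lever's +y arm), 1.2 = fully flipped (knob leaning to the valve's -y, the finger raised clear). Turns about the valve's x axis; stays where it is left; about 1.5 N at the knob. Locked it stops the lever after about 0.15 rad; the finger clears the lever from about 0.9 rad.
- catch_knob (a point): centre of the red ball knob, 22 mm across, on a thin stalk 50 mm from the catch's axis, 125 mm above the table; it leans 0.6 rad to one side of upright when locked and 0.6 rad to the other when fully flipped.
- catch_hinge (a point): point on the catch's axis under the knob, 84 mm above the table.
- lever (a joint): U-shaped valve lever, rad: 0 = at rest, leaning 0.26 rad back from upright (towards the valve's +x), 0.7 = pulled fully (end stop), leaning 0.44 rad to the valve's -x. Turns about the valve's y axis. A spring returns it to 0 when let go; it takes about 3.5 N at the bar to start and 7 N at the end.
- lever_grip (a point): middle of the lever's round black crossbar (diameter 16 mm, 80 mm clear between the two side arms, along the valve's y axis), 140 mm from the lever's hinge axis; 185 mm above the table at rest.
- lever_hinge (a point): point on the lever's hinge axis in the middle of the valve, 50 mm above the table.
- ink_jar: bystander: amber glass ink jar with black cap, diameter 48 mm, 65 mm high; origin at the centre of its underside.
- tape_roll: bystander: yellow roll of tape lying flat, diameter 84 mm, 25 mm high; origin at the centre of its underside.
- weight: bystander: brass paper weight, 50 x 50 mm, 32 mm high with its small knob; origin at the centre of its underside.
Things that resemble listed ones, but are neither listed nor needed, are in the scene too. Several things have the shape of the peg_stand; the one meant has the colours described above.

How it is judged:
By the outcome, as a careful person would: the job done as asked, in the order asked, and still so for the second after the job is handed in, while the arm keeps its last pose, push and grip.
It also fails if it takes over 72 s, if anything falls off the work surface, if the arm or the gripper's body presses on something with over 40 N, if the wrist force passes 120 N, or if a joint passes its speed limit or range.

## Working session

There is one attempt and no reset: what is moved stays moved. The work goes in short steps, Python scripts to look and compute and a tool call to move; the robot and the scene stay as the last step left them, time stands still between calls to the robot, and variables do not carry over. Pictures are saved under pics/ and viewed, and the job is handed in when it is done.

Besides the shell and the picture viewer there is one more tool, called after "Emit:" as name(argument=value, ...) on one line, values as JSON. carry_out: Moves the arm, as the interface text tells. Its arguments: {"type":"object","properties":{"plan":{"type":"array"},"newtons":{"type":"number"}},"required":["plan"]}

```bash
ls; mkdir -p pics
python3 - <<'E'
from bench import manip
import cv2,numpy as np
print(manip.read_state(), manip.tcp_to_grasp)
for n in ["scene","side","wrist"]:
    s=manip.read_state()
    im=manip.get_image(n)
    cv2.imwrite(f"pics/{n}0.png",im["color"][:,:,::-1])
    np.savez(f"pics/{n}0.npz",**{k:np.array(v) for k,v in im.items()},p=s["ee_pos"],o=s["orientation"])
    print(n,{k:np.round(v,4).tolist() for k,v in im.items() if k!="color"})
E
```

```text
pics
{'t': 0.0, 'qpos': array([ 3.66009610e-06,  2.38776058e-01, -1.42664186e-02,  1.31919859e+00,
        4.80960859e-05,  1.57083139e+00]), 'qd': array([-0.00089317, -0.00046248, -0.0001388 , -0.00017541,  0.00150544,
        0.00013962]), 'tau': array([ 1.29771975e-03, -5.38790166e+01,  3.46437156e+01,  1.83730113e-02,
        1.69192181e-04,  6.54446694e-05]), 'ee_pos': array([5.24547549e-01, 1.76954106e-05, 2.09475391e-01]), 'orientation': array([-2.22072971e+00, -2.22065988e+00,  1.55079123e-03]), 'ft_force': array([ 0.5951347 , -1.50511084, -0.23306523]), 'torque': array([-0.05054308, -0.02878044,  0.05800357]), 'finger_gap': 0.08567296116308465} 0.0187
scene {'camera_matrix': [[509.0658, 0.0, 307.4314], [0.0, 509.0658, 198.325], [0.0, 0.0, 1.0]], 'D': [0.0169, 0.0, 0.0, 0.0, 0.0], 'T': [[0.7591, 0.4603, -0.4603, 1.2925], [0.6508, -0.5211, 0.5522, -0.7144], [0.0143, -0.7187, -0.6952, 1.2716], [0.0, 0.0, 0.0, 1.0]]}
side {'camera_matrix': [[509.2693, 0.0, 313.0548], [0.0, 509.2693, 189.2333], [0.0, 0.0, 1.0]], 'D': [-0.1114, 0.0, 0.0, 0.0, 0.0], 'T': [[-0.8457, -0.2948, 0.4448, -0.2716], [-0.5336, 0.4615, -0.7088, 1.478], [0.0037, -0.8368, -0.5476, 1.1383], [0.0, 0.0, 0.0, 1.0]]}
wrist {'camera_matrix': [[314.7564, 0.0, 323.6013], [0.0, 314.7564, 198.5958], [0.0, 0.0, 1.0]], 'D': [-0.0228, 0.0, 0.0, 0.0, 0.0], 'tool_from_camera': [[-0.0008, -0.952, -0.306, 0.0785], [1.0, -0.0005, -0.0012, 0.0009], [0.001, -0.306, 0.952, -0.1637], [0.0, 0.0, 0.0, 1.0]]}
```

View pics/scene0.png

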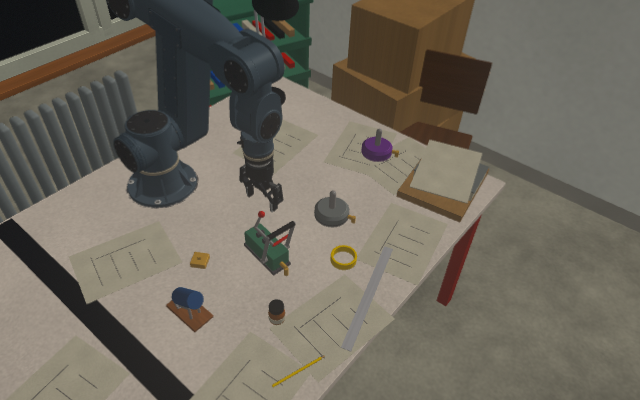

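View pics/side0.png

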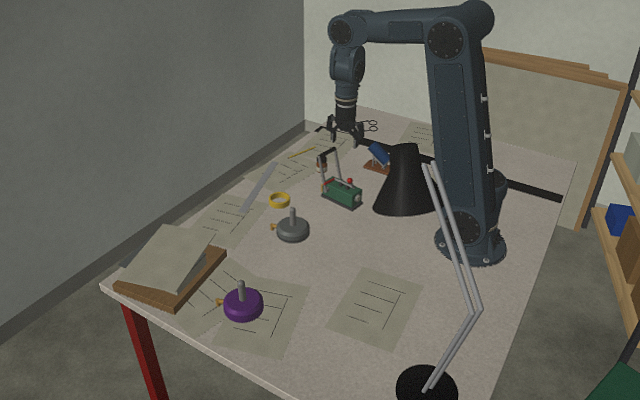

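View pics/wrist0.png

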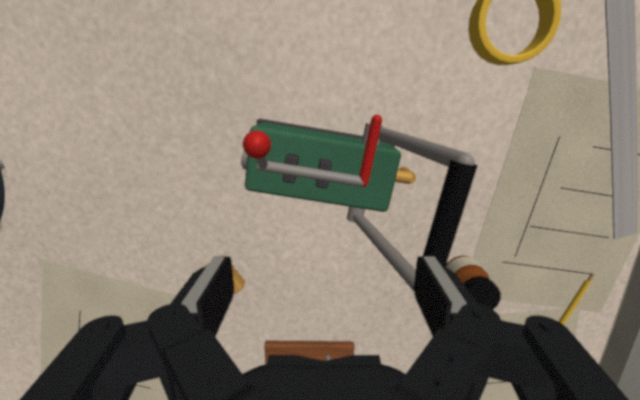

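The scene view shows cup and cradle near (188,305), the valve (266,248), the grey stand (332,210), a purple lookalike (377,148), the tape (344,257), the jar (277,312) and the weight (200,260). I'll zoom in next.

```bash
cat > h.py <<'E'
import numpy as np,cv2
from scipy.spatial.transform import Rotation as R
def load(n):
    d=dict(np.load(f"pics/{n}.npz"))
    if "T" not in d:
        T=np.eye(4);T[:3,:3]=R.from_rotvec(d["o"]).as_matrix();T[:3,3]=d["p"]
        d["T"]=T@d["tool_from_camera"]
    return d
def snap(n,cam):
    from bench import manip
    s=manip.read_state(); im=manip.get_image(cam)
    cv2.imwrite(f"pics/{n}.png",im["color"][:,:,::-1])
    np.savez(f"pics/{n}.npz",**{k:np.array(v) for k,v in im.items()},p=s["ee_pos"],o=s["orientation"])
    return s
def ray(d,uv):
    q=cv2.undistortPoints(np.array([[uv]],float),d["camera_matrix"],d["D"])[0,0]
    v=d["T"][:3,:3]@np.array([q[0],q[1],1]);return d["T"][:3,3],v/np.linalg.norm(v)
def onz(n,uv,z):
    c,v=ray(load(n),uv);return c+v*(z-c[2])/v[2]
def tri(*obs):
    A=np.zeros((3,3));b=np.zeros(3);L=[]
    for n,uv in obs:
        c,v=ray(load(n),uv);P=np.eye(3)-np.outer(v,v);A+=P;b+=P@c;L.append((c,P))
    x=np.linalg.solve(A,b);return x,[float(np.linalg.norm(P@(x-c))) for c,P in L]
def proj(n,X):
    d=load(n);W=np.linalg.inv(d["T"]);rv=cv2.Rodrigues(W[:3,:3])[0]
    return cv2.projectPoints(np.atleast_2d(np.array(X,float)),rv,W[:3,3],d["camera_matrix"],d["D"])[0][:,0]
def crop(n,x,y,w,h,f,out):
    im=cv2.imread(f"pics/{n}.png")[y:y+h,x:x+w]
    cv2.imwrite(f"pics/{out}.png",cv2.resize(im,None,fx=f,fy=f,interpolation=cv2.INTER_CUBIC))
E
python3 -c "
from h import *
crop('scene0',150,180,220,160,3.6,'c1')
crop('side0',260,110,150,140,4,'c2')
"
```

```text
(no output)
```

View pics/c1.png

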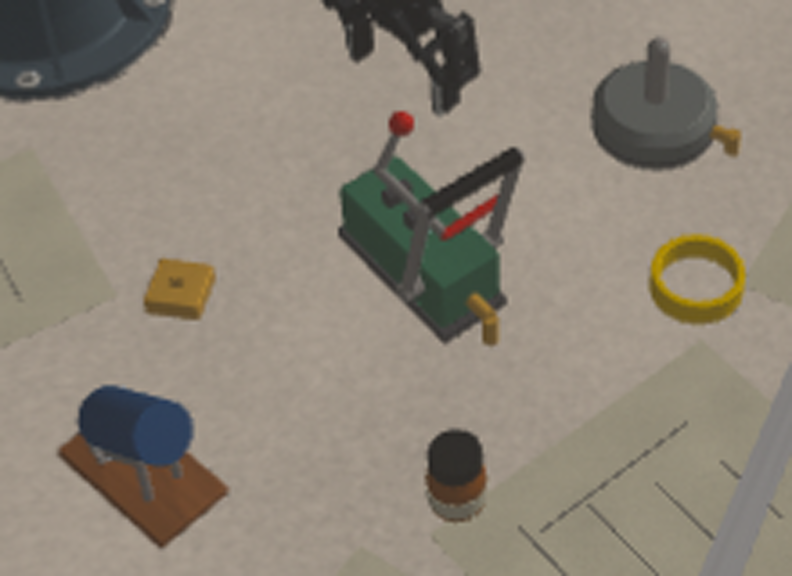

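View pics/c2.png

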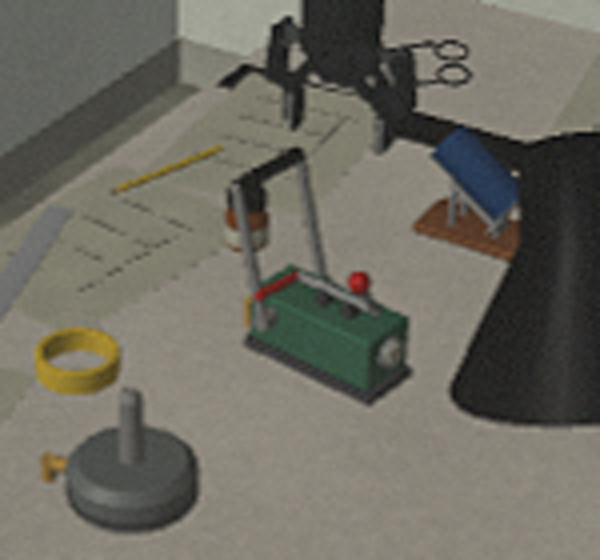

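```bash
python3 -c "
from h import *
np.set_printoptions(precision=4,suppress=True)
s=lambda x,y:('scene0',((x+.5)/3.6-.5+150,(y+.5)/3.6-.5+180))
d=lambda x,y:('side0',((x+.5)/4-.5+260,(y+.5)/4-.5+110))
w=lambda x,y:('wrist0',(x,y))
def t(n,*o): x,r=tri(*o);print(n,x,np.round(r,4))
t('knob',s(401,123),d(359,282),w(257,144))
t('pegtip',s(659,40),d(130,392))
t('bar -y?',s(428,208),d(299,155)) 
t('bar +y',s(515,158),d(239,187),w(462,160))
t('finger base',s(447,234),d(298,277),w(366,182))
t('shaft front',s(380,168),w(262,163))
print('dish top c',onz('scene0',s(654,100)[1],.04),onz('side0',d(132,465)[1],.04))
print('cup bottom',onz('scene0',s(162,434)[1],.105))
for n,p in [('foot a',(60,452)),('foot b',(162,545)),('foot c',(228,490))]: print(n,onz('scene0',s(*p)[1],.012 if n!='foot b' else .0))
for n,p,z in [('weight',(180,283),.02),('jar cap',(455,445),.065),('tape',(698,265),.025)]: print(n,onz('scene0',s(*p)[1],z))
"
```

```text
knob [0.4712 0.0441 0.127 ] [0.0013 0.0025 0.002 ]
pegtip [0.5626 0.2889 0.112 ] [0.0018 0.0018]
bar -y? [ 0.5908 -0.0464  0.1839] [0.0028 0.0028]
bar +y [0.6074 0.0405 0.1846] [0.0016 0.0039 0.0028]
finger base [0.5614 0.0034 0.0831] [0.0026 0.0048 0.0042]
shaft front [0.4678 0.0207 0.0872] [0.0005 0.0005]
dish top c [0.5673 0.284  0.04  ] [0.5549 0.2963 0.04  ]
cup bottom [ 0.5494 -0.2931  0.105 ]
foot a [ 0.4417 -0.3246  0.012 ]
foot b [ 0.5622 -0.3228  0.    ]
foot c [ 0.5704 -0.2599  0.012 ]
weight [ 0.3862 -0.1496  0.02  ]
jar cap [ 0.7031 -0.1359  0.065 ]
tape [0.716  0.1613 0.025 ]
```

Stand peg is at about (0.562, 0.289), the knob at (0.471, 0.044) and the cup near (0.53, -0.293). The valve's yaw is about -0.185. I'll move over the cradle for a wrist look.

Emit:
carry_out(plan=[[8.5, -2, -0.5, -2, 0, 0, -0.15], [8.5, -5, -1, -4, 0, 0, -0.3], [8.5, -9, -1.5, -5, 0, 0, -0.45], [8.5, -13, -2, -5, 0, 0, -0.6], [8.5, -17, -2.5, -5, 0, 0, -0.77], [8.5, -21, -3, -5, 0, 0, -0.94], [8.5, -25, -3.5, -5, 0, 0, -1.1], [8.5, -28, -4, -5, 0, 0, -1.27], [8.5, -29.3, -4, -5, 0, 0, -1.43], [8.5, -29.3, -4, -5, 0, 0, -1.54], [8.5, -29.3, -4, -5, 0, 0, -1.54]], newtons=40)

```text
t: 1.52
ee_pos: [0.4845, -0.2932, 0.2593]
orientation: [-0.05, -3.14, -0.001]
ft_force: [-0.3, -0.4, -0.5]
finger_gap: 0.0851
```

```bash
python3 -c "
from h import *
s=snap('wrist1','wrist');snap('scene1','scene');snap('side1','side');print(s['t'],s['ee_pos'],s['orientation'],s['qpos'],s['finger_gap'])"
```

```text
1.525 [ 0.48453894 -0.29315127  0.25932582] [-5.02392090e-02 -3.13953080e+00 -5.67991501e-04] [-5.43792602e-01  3.02247399e-01  2.00359331e-01  1.47052445e+00
 -5.23394332e-04 -5.11790632e-01] 0.08512326285493554
```

View pics/wrist1.png

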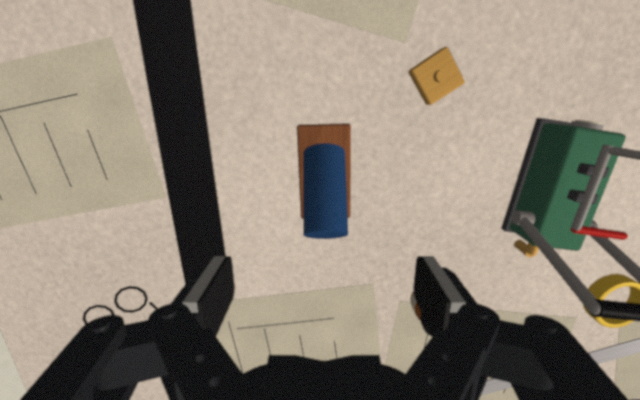

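```bash
python3 -c "
from h import *
crop('wrist1',280,110,90,140,4.2,'c3')
crop('scene1',150,260,90,90,6,'c4')
"
```

```text
(no output)
```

View pics/c3.png

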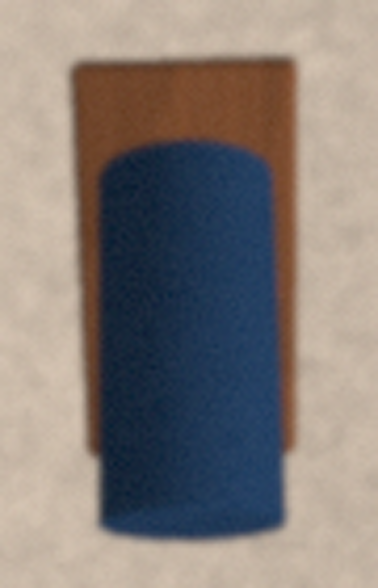

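View pics/c4.png

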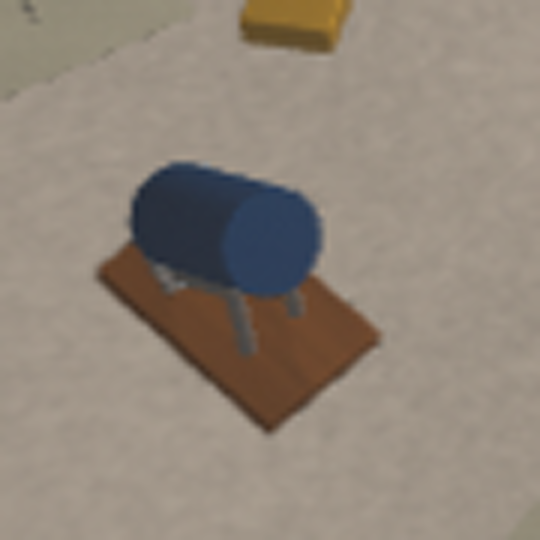

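```bash
python3 -c "
from h import *
np.set_printoptions(precision=4,suppress=True)
w=lambda x,y:('wrist1',((x+.5)/4.2-.5+280,(y+.5)/4.2-.5+110))
s=lambda x,y:('scene1',((x+.5)/6-.5+150,(y+.5)/6-.5+260))
print(tri(s(271,243),w(193,520)))
for p in [(75,65),(297,62),(293,452),(88,452)]: print(onz('wrist1',w(*p)[1],.012))
for p in [(98,270),(380,338)]: print(onz('scene1',s(*p)[1],.012))
print('edges', onz('wrist1',w(100,300)[1],.08),onz('wrist1',w(278,300)[1],.08))
# model outlines
C=np.array([.506,-.292]);yaw=-.03
def model(px,py,yaw):
    ax=np.array([np.cos(yaw)*np.cos(.611),np.sin(yaw)*np.cos(.611),np.sin(.611)]);ay=np.array([-np.sin(yaw),np.cos(yaw),0]);az=np.cross(ax,ay)
    P=np.array([px,py,.089]);t=np.linspace(0,6.28,60)
    f=lambda k:P+ax*k+.025*(np.cos(t)[:,None]*ay+np.sin(t)[:,None]*az)
    return np.vstack([f(.028),f(-.072)])
for n in ['wrist1','scene1']:
    im=cv2.imread(f'pics/{n}.png');im=cv2.resize(im,None,fx=4,fy=4)
    for q in proj(n,model(.526,-.293,-.03)): cv2.circle(im,tuple(int(v) for v in (q+.5)*4),1,(0,255,255),-1)
    o={'wrist1':(280,110),'scene1':(150,265)}[n]
    im=im[o[1]*4:o[1]*4+560,o[0]*4:o[0]*4+380]
    cv2.imwrite(f'pics/m_{n}.png',im)
a=[cv2.imread(f'pics/m_{n}.png') for n in ['wrist1','scene1']]
h=min(x.shape[0] for x in a);cv2.imwrite('pics/m1.png',np.hstack([x[:h] for x in a]))
"
```

```text
(array([ 0.5491, -0.2928,  0.1047]), [0.00024162778881989627, 0.0002416277888199778])
[ 0.4386 -0.325   0.012 ]
[ 0.4399 -0.2575  0.012 ]
[ 0.5667 -0.2598  0.012 ]
[ 0.5644 -0.3279  0.012 ]
[ 0.4392 -0.3241  0.012 ]
[ 0.5707 -0.2603  0.012 ]
edges [ 0.4951 -0.3161  0.08  ] [ 0.4967 -0.2685  0.08  ]
```

View pics/m1.png

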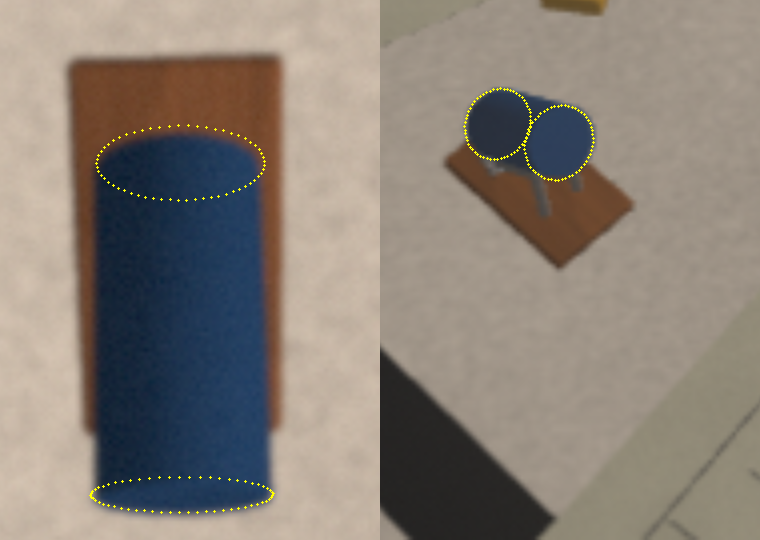

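The model outline matches in both views: pinch point (0.526, -0.293, 0.089), yaw -0.03. Descending and gripping.

Emit:
carry_out(plan=[[8.5, -2, 0.07, 2, 0, 0, 0], [8.5, -4.15, 0.15, 5, 0, 0, 0], [8.5, -4.15, 0.15, 9, 0, 0, 0], [8.5, -4.15, 0.15, 13, 0, 0, 0], [8.5, -4.15, 0.15, 16, 0, 0, 0], [8.5, -4.15, 0.15, 18.2, 0, 0, 0], [8.5, -4.15, 0.15, 19.2, 0, 0, 0], [8.5, -4.15, 0.15, 19.2, 0, 0, 0], [8.5, -4.15, 0.15, 19.2, 0, 0, 0]], newtons=40)

```text
t: 2.8
ee_pos: [0.5267, -0.2928, 0.0682]
orientation: [-0.051, -3.141, 0.001]
ft_force: [-0.3, -0.3, 0.8]
finger_gap: 0.0851
```

```bash
python3 -c "
from h import *
s=snap('wrist2','wrist');print(s['t'],s['ee_pos'],s['orientation'],s['ft_force'])"
```

```text
2.8 [ 0.52669842 -0.29279407  0.06824866] [-5.14362578e-02 -3.14103215e+00  7.86612286e-04] [-0.31919435 -0.26988116  0.82859313]
```

View pics/wrist2.png

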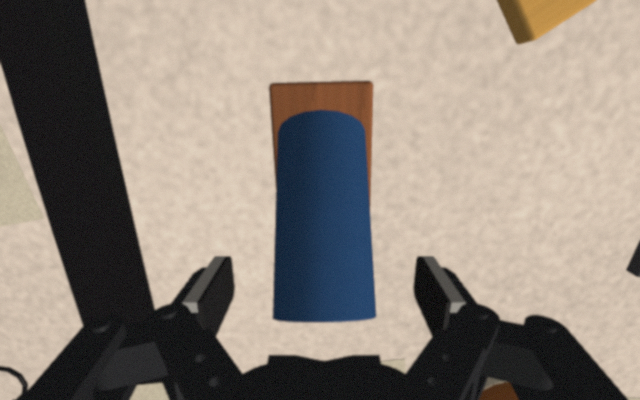

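The cup lies centred between the pads (cup at columns 274–376, pads at 230/417). Closing now.

Emit:
carry_out(plan=[[4.5, 0, 0, 0, 0, 0, 0], [4.5, 0, 0, 0, 0, 0, 0], [4.5, 0, 0, 0, 0, 0, 0], [4.5, 0, 0, 0, 0, 0, 0], [4.5, 0, 0, 0, 0, 0, 0], [4.5, 0, 0, 0, 0, 0, 0], [4.5, 0, 0, 0, 0, 0, 0], [4.5, 0, 0, 0, 0, 0, 0]], newtons=45)

```text
t: 3.85
ee_pos: [0.5273, -0.2929, 0.0697]
orientation: [0.051, 3.139, -0.002]
ft_force: [-1.1, 1.2, 8.0]
finger_gap: 0.047
```

```bash
python3 -c "
from h import *
s=snap('wrist3','wrist');snap('side3','side');snap('scene3','scene');print(s['t'],s['ee_pos'],s['orientation'],s['ft_force'],s['finger_gap'])
crop('scene3',150,225,130,110,4,'c5')"
```

```text
3.85 [ 0.52730829 -0.29290922  0.06968004] [ 5.14208486e-02  3.13914070e+00 -1.52127102e-03] [-1.14460823  1.16045435  7.99038507] 0.04697043607649419
```

View pics/wrist3.png

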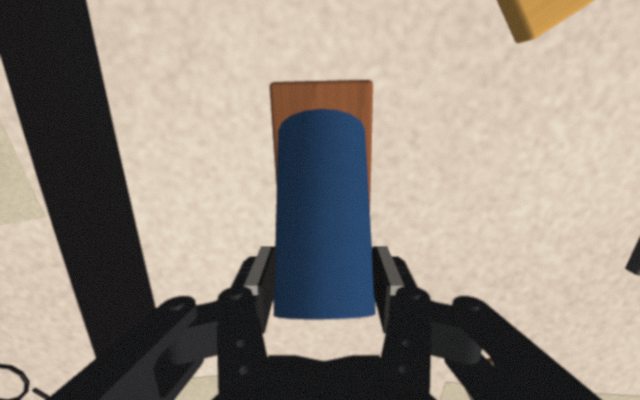

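View pics/c5.png

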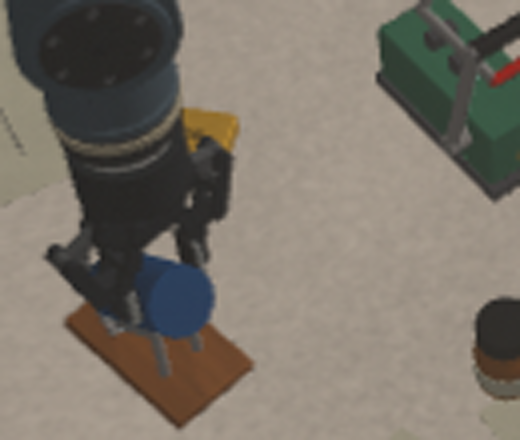

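The pads sit on both sides of the cup, which hasn't shifted. Lifting.

Emit:
carry_out(plan=[[4.5, 0, 0, -1, 0, 0, 0], [4.5, 0, 0, -3, 0, 0, 0], [4.5, 0, 0, -6, 0, 0, 0], [4.5, 0, 0, -10, 0, 0, 0], [4.5, 0, 0, -14, 0, 0, 0], [4.5, 0, 0, -18, 0, 0, 0], [4.5, 0, 0, -18, 0, 0, 0]])

```text
t: 4.88
ee_pos: [0.5281, -0.2935, 0.2534]
orientation: [0.052, 3.134, -0.006]
ft_force: [-0.3, 0.5, -1.5]
finger_gap: 0.047
```

```bash
python3 -c "
from h import *
s=snap('wrist4','wrist');snap('side4','side');snap('scene4','scene');print(s['t'],s['ee_pos'],s['orientation'],s['ft_force'],s['finger_gap'])
crop('scene4',150,185,130,130,3,'c6');crop('wrist4',200,50,240,350,1.1,'c6b')
a,b=cv2.imread('pics/c6.png'),cv2.imread('pics/c6b.png');h=min(a.shape[0],b.shape[0]);cv2.imwrite('pics/c7.png',np.hstack([a[:h],b[:h]]))"
```

```text
4.875 [ 0.52812391 -0.29347469  0.25341585] [ 0.05157472  3.13390736 -0.00595272] [-0.25670898  0.50891248 -1.48139633] 0.04701010979642375
```

View pics/c7.png

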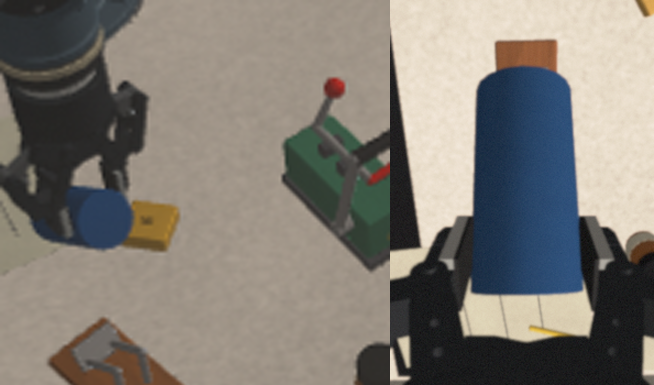

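View pics/side4.png

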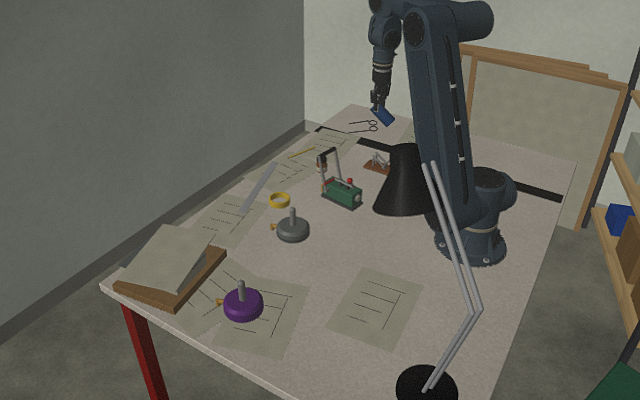

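The cup is held firmly (gap 47 mm, weight -1.5 N) at an unchanged tilt. Next I'll compute the carry poses.

```bash
cat >> h.py <<'E'
def Rt(phi,tilt,side=1):
    # tool z: down tilted outward by tilt towards azimuth phi; tool y = horizontal left
    z=np.array([np.sin(tilt)*np.cos(phi),np.sin(tilt)*np.sin(phi),-np.cos(tilt)]);y=np.array([-np.sin(phi),np.cos(phi),0])
    return np.column_stack([np.cross(y,z),y,z])
def rel(s,R1,tcp):
    R0=R.from_rotvec(s["orientation"]).as_matrix()
    d=R0.T@(np.array(tcp)-s["ee_pos"])*100
    return np.round(d,2).tolist()+np.round(R.from_matrix(R0.T@R1).as_rotvec(),3).tolist()
E
python3 -c "
from h import *
from bench import manip
s=manip.read_state();np.set_printoptions(precision=3,suppress=True)
def tcp(A,R1): return np.array(A)-R1@np.array([0,0,-.0202])
for A,phi,t in [((.52,-.24,.34),-.1,.2),((.50,-.12,.36),.05,.45),((.49,0,.37),.2,.7),((.50,.12,.36),.35,.9),((.53,.2,.34),.45,.96),((.5622,.289,.30),.474,.96),((.5622,.289,.2136),.474,.96)]:
    R1=Rt(phi,t);print(A,rel(s,R1,tcp(A,R1)))
"
```

```text
(0.52, -0.24, 0.34) [0.42, 5.2, -7.14, 0.006, -0.199, 0.067]
(0.5, -0.12, 0.36) [2.33, 17.22, -9.3, -0.019, -0.449, -0.081]
(0.49, 0, 0.37) [3.34, 29.41, -10.58, -0.082, -0.696, -0.223]
(0.5, 0.12, 0.36) [2.53, 41.73, -9.88, -0.173, -0.888, -0.356]
(0.53, 0.2, 0.34) [-0.2, 50.0, -7.97, -0.232, -0.94, -0.445]
(0.5622, 0.289, 0.3) [-3.11, 59.04, -3.98, -0.244, -0.938, -0.467]
(0.5622, 0.289, 0.2136) [-3.1, 59.04, 4.66, -0.244, -0.938, -0.467]
```

Emit:
carry_out(plan=[[4.5, 0.2, 2.5, -3.5, 0, -0.1, 0.03], [4.5, 0.42, 5.2, -7.1, 0, -0.2, 0.06], [4.5, 1.4, 11.2, -8.3, -0.01, -0.32, 0], [4.5, 2.3, 17.2, -9.3, -0.02, -0.45, -0.08], [4.5, 2.8, 23.3, -10, -0.05, -0.57, -0.15], [4.5, 3.3, 29.4, -10.6, -0.08, -0.7, -0.22], [4.5, 3, 35.5, -10.3, -0.13, -0.79, -0.29], [4.5, 2.5, 41.7, -9.9, -0.17, -0.89, -0.36], [4.5, 0.8, 46.5, -9, -0.2, -0.92, -0.4], [4.5, -1, 51.5, -7.5, -0.23, -0.94, -0.45], [4.5, -2.5, 56, -5.5, -0.24, -0.94, -0.467], [4.5, -3.1, 59, -4, -0.244, -0.938, -0.467]])

```text
t: 6.52
ee_pos: [0.5759, 0.2974, 0.2851]
orientation: [-0.518, 2.136, 0.268]
ft_force: [0.3, -0.2, -0.7]
finger_gap: 0.0473
```

Emit:
carry_out(plan=[[4.5, 0, 0, 0, 0, 0, 0], [4.5, 0, 0, 0, 0, 0, 0]])

```text
t: 6.78
ee_pos: [0.575, 0.297, 0.2833]
orientation: [-0.519, 2.139, 0.268]
ft_force: [-0.6, -0.6, -0.8]
finger_gap: 0.0471
```

```bash
cat > a.py <<'E'
from h import *
import sys
k=sys.argv[1]
s=snap('wrist'+k,'wrist');snap('side'+k,'side');snap('scene'+k,'scene')
R1=R.from_rotvec(s["orientation"]).as_matrix();np.set_printoptions(precision=4,suppress=True)
print(s['t'],s['ee_pos'],s['ft_force'],s['finger_gap'],s['qpos'])
print('A',s['ee_pos']+R1@[0,0,-.0202],'cup axis',R1@[.819,0,.574],'tool',R1.T.tolist())
E
python3 a.py 5; python3 -c "
from h import *
crop('scene5',270,100,150,150,2.6,'a');crop('side5',220,110,150,150,2.6,'b');cv2.imwrite('pics/c8.png',np.hstack([cv2.imread('pics/a.png'),cv2.imread('pics/b.png')]))"
```

```text
6.775 [0.575  0.297  0.2833] [-0.6427 -0.5964 -0.7746] 0.04706895425351393 [ 0.4773 -0.1239 -0.743  -0.0015 -0.0011  0.0008]
A [0.5604 0.2894 0.295 ] cup axis [-0.0056 -0.0029 -1.0001] tool [[-0.514733369738614, -0.2653092515471287, -0.8152671703932605], [-0.4581836692872011, 0.888857538967174, 2.4894484577681064e-05], [0.7246497659394143, 0.37355491760211246, -0.5790850026198495]]
```

View pics/c8.png

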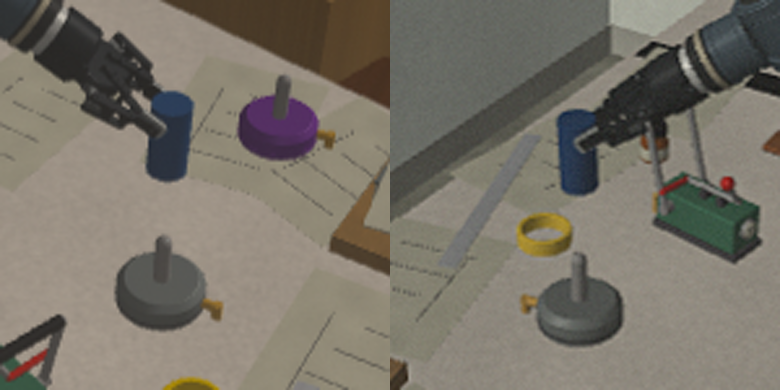

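View pics/wrist5.png

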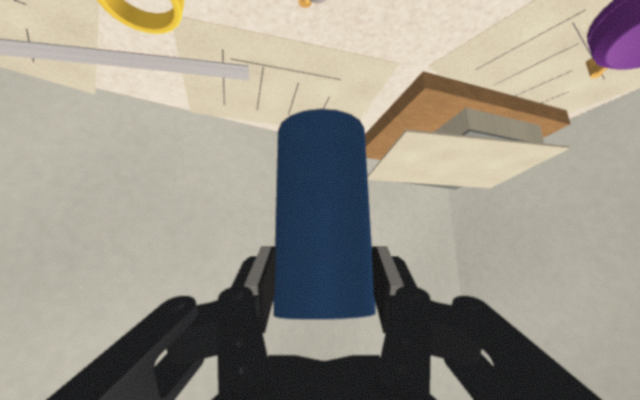

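Both views show the cup upright, mouth down. I'll overlay models on the cup and the stand to check their alignment.

```bash
cat > ov.py <<'E'
from h import *
def circ(c,r,n=80):
    t=np.linspace(0,2*np.pi,n);return np.array(c)+r*np.column_stack([np.cos(t),np.sin(t),0*t])
def ov(n,sets,box,f,out):
    x,y,w,h=box
    im=cv2.resize(cv2.imread(f"pics/{n}.png"),None,fx=f,fy=f,interpolation=cv2.INTER_CUBIC)
    for P,c in sets:
        for q in proj(n,P): cv2.circle(im,tuple(int(v) for v in (q+.5)*f),1,c,-1)
    im=im[y*f:(y+h)*f,x*f:(x+w)*f];cv2.imwrite(f"pics/{out}.png",im);return im
def both(k,sets,b1,b2,f,out):
    a=ov('scene'+k,sets,b1,f,'a');b=ov('side'+k,sets,b2,f,'b');cv2.imwrite(f'pics/{out}.png',np.hstack([a,b]))
def stand(x,y):
    z=np.linspace(.04,.105,20)
    return [(circ((x,y,.04),.05),(0,255,255)),(circ((x,y,0),.06),(0,255,255)),(circ((x,y,.102),.011),(0,255,0))]
def cup(A,u,k=.0736,l=.100):
    A=np.array(A);u=np.array(u)
    return [(circ(A+u*k,.025),(255,255,0)),(circ(A+u*(k-l),.025),(255,255,0))]
E
python3 -c "
from ov import *
both('5',stand(.5622,.289)+cup([.5604,.2894,.295],[-.0056,-.0029,-1]),(300,125,78,100),(262,145,78,100),5,'c9')"
```

```text
(no output)
```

View pics/c9.png

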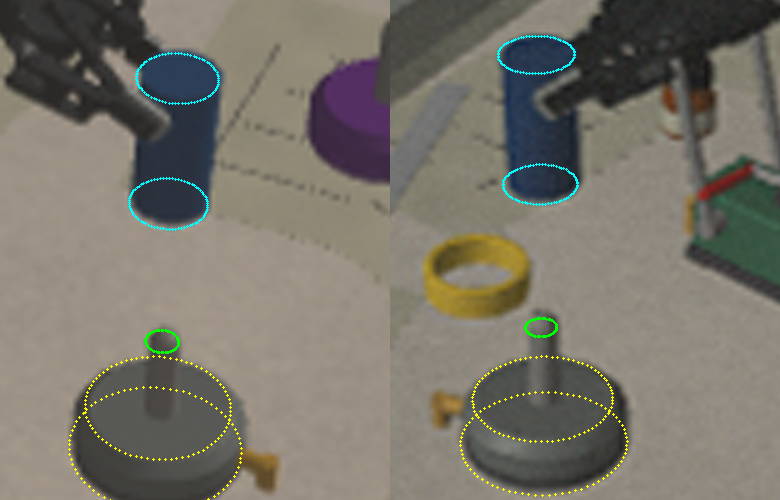

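```bash
python3 -c "
from h import *
from bench import manip
s=manip.read_state();print(s['ee_pos'])
for z in (.25,.2,.16,.125):
    R1=Rt(.474,.96);print(z,rel(s,R1,np.array([.5622,.289,z])-R1@np.array([0,0,-.0202])))
"
```

```text
[0.57596109 0.29651489 0.28571939]
0.25 [3.82, -0.04, 2.8, 0.0, -0.003, 0.0]
0.2 [7.9, -0.04, 5.68, 0.0, -0.003, 0.0]
0.16 [11.17, -0.04, 7.98, 0.0, -0.003, 0.0]
0.125 [14.03, -0.04, 10.0, 0.0, -0.003, 0.0]
```

Emit:
carry_out(plan=[[4.5, 1.9, 0, 1.4, 0, -0.003, 0], [4.5, 3.8, 0, 2.8, 0, -0.003, 0], [4.5, 5.8, 0, 4.2, 0, -0.003, 0], [4.5, 7.9, 0, 5.7, 0, -0.003, 0], [4.5, 7.9, 0, 5.7, 0, -0.003, 0], [4.5, 7.9, 0, 5.7, 0, -0.003, 0]])

```text
t: 7.68
ee_pos: [0.5777, 0.2969, 0.1899]
orientation: [-0.515, 2.131, 0.269]
ft_force: [0.9, 0.2, -1.5]
finger_gap: 0.047
```

```bash
python3 a.py 6; python3 -c "
from ov import *
both('6',stand(.5622,.289),(300,145,78,100),(262,155,78,100),5,'c10')"
```

```text
7.675 [0.5777 0.2969 0.1899] [ 0.8787  0.1785 -1.4851] 0.04702112193834173 [ 0.4753  0.033  -0.9274 -0.3513 -0.0011  0.0009]
A [0.5629 0.2893 0.2014] cup axis [ 0.0019  0.001  -1.0001] tool [[-0.509157817365416, -0.2610424582849433, -0.8201311797439722], [-0.4563032453439271, 0.889824333675525, 5.9055127820173414e-05], [0.7297572646464617, 0.3742585873049032, -0.5721755364608422]]
```

View pics/c10.png

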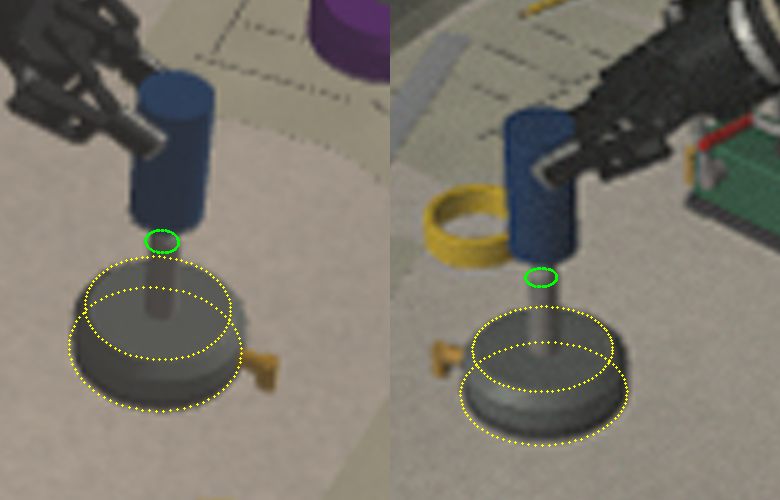

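Aligned within about 2 mm of the peg in both views. Lowering to 1 cm above the seat.

Emit:
carry_out(plan=[[4.5, 1.6, 0, 1.1, 0, 0, 0], [4.5, 3.2, 0, 2.2, 0, 0, 0], [4.5, 4.8, 0, 3.3, 0, 0, 0], [4.5, 6.0, 0, 4.2, 0, 0, 0], [4.5, 6.4, 0, 4.45, 0, 0, 0], [4.5, 6.4, 0, 4.45, 0, 0, 0]])

```text
t: 8.57
ee_pos: [0.5778, 0.2973, 0.1127]
orientation: [-0.515, 2.13, 0.269]
ft_force: [0.1, -0.3, -1.1]
finger_gap: 0.047
```

```bash
python3 a.py 7; python3 -c "
from ov import *
both('7',stand(.5622,.289),(300,145,78,100),(262,155,78,100),5,'c11')"
```

```text
8.575 [0.5778 0.2973 0.1127] [ 0.0731 -0.2607 -1.102 ] 0.047029823095258994 [ 0.4758  0.2307 -1.0545 -0.6774 -0.0012  0.0009]
A [0.5631 0.2897 0.1243] cup axis [ 0.003   0.0016 -1.0001] tool [[-0.5080857362261838, -0.2607788530709015, -0.8208795736492179], [-0.45670823533963595, 0.8896165373260355, 6.549038133668583e-05], [0.7302509653649575, 0.3749357362363043, -0.5711013231261927]]
```

View pics/c11.png

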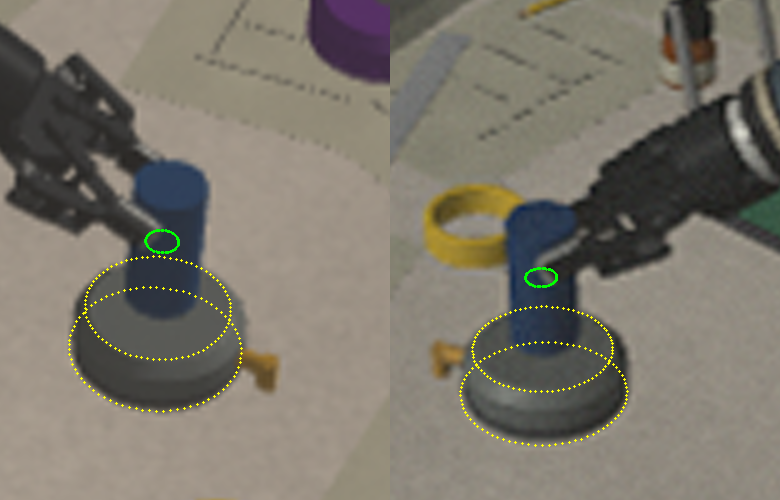

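Emit:
carry_out(plan=[[4.5, 0.3, 0, 0.2, 0, 0, 0], [4.5, 0.5, 0, 0.35, 0, 0, 0], [4.5, 0.66, 0, 0.46, 0, 0, 0], [4.5, 0.74, 0, 0.52, 0, 0, 0], [4.5, 0.74, 0, 0.52, 0, 0, 0]])

```text
t: 9.35
ee_pos: [0.578, 0.2974, 0.1042]
orientation: [-0.515, 2.129, 0.269]
ft_force: [-0.8, 0.4, -0.6]
finger_gap: 0.0468
```

Emit:
carry_out(plan=[[4.5, 0.06, 0, 0.04, 0, 0, 0], [4.5, 0.12, 0, 0.08, 0, 0, 0], [4.5, 0.12, 0, 0.08, 0, 0, 0]])

```text
t: 9.72
ee_pos: [0.578, 0.2974, 0.1027]
orientation: [-0.515, 2.129, 0.269]
ft_force: [1.0, 0.4, -1.6]
finger_gap: 0.0473
```

Emit:
carry_out(plan=[[4.5, 0.06, 0, 0.04, 0, 0, 0], [4.5, 0.12, 0, 0.08, 0, 0, 0], [4.5, 0.12, 0, 0.08, 0, 0, 0]])

```text
t: 10.1
ee_pos: [0.5783, 0.2975, 0.1017]
orientation: [-0.514, 2.128, 0.269]
ft_force: [0.1, -1.1, 1.7]
finger_gap: 0.0471
```

Contact begins (force rose by about 3 N). One more small step to confirm it.

Emit:
carry_out(plan=[[4.5, 0.05, 0, 0.03, 0, 0, 0], [4.5, 0.08, 0, 0.06, 0, 0, 0], [4.5, 0.08, 0, 0.06, 0, 0, 0]])

```text
t: 10.48
ee_pos: [0.579, 0.2978, 0.1018]
orientation: [-0.514, 2.126, 0.27]
ft_force: [-0.9, -0.4, 5.7]
finger_gap: 0.047
```

```bash
python3 a.py 8; python3 -c "
from ov import *
both('8',cup((.562,.289,.1136),(0,0,-1)),(300,145,78,100),(262,155,78,100),5,'c12')"
```

```text
10.475 [0.579  0.2978 0.1018] [-0.8936 -0.3729  5.6556] 0.04704334954890487 [ 0.4757  0.2693 -1.0722 -0.7377 -0.0013  0.0009]
A [0.5642 0.2902 0.1133] cup axis [ 0.0067  0.0035 -1.0001] tool [[-0.5050931289140869, -0.2591725528373724, -0.8232317528980143], [-0.45654145321889705, 0.8897021419314884, 1.1631835168141036e-05], [0.7324280392069623, 0.3758452959640194, -0.5677054525765658]]
```

View pics/c12.png

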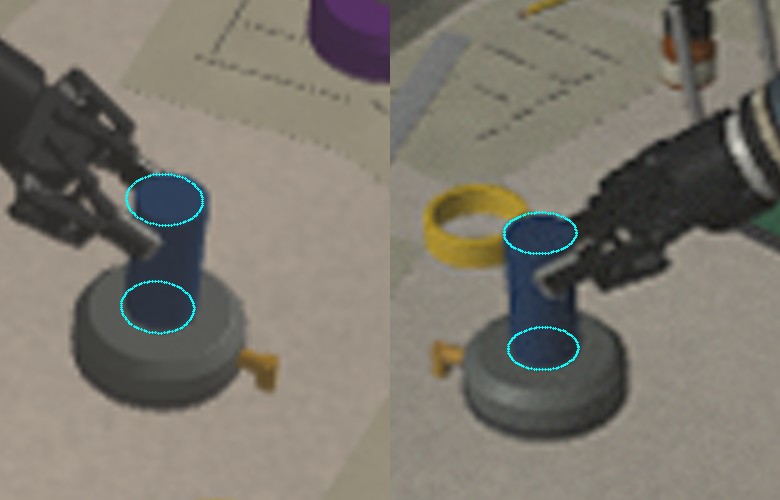

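The rim is on the dish (force up to 5.7 N, z stopped). Releasing.

Emit:
carry_out(plan=[[5.2, -0.08, 0, -0.06, 0, 0, 0], [6, -0.08, 0, -0.06, 0, 0, 0], [7, -0.08, 0, -0.06, 0, 0, 0], [8.5, -0.08, 0, -0.06, 0, 0, 0], [8.5, -0.08, 0, -0.06, 0, 0, 0], [8.5, -0.08, 0, -0.06, 0, 0, 0], [8.5, -0.08, 0, -0.06, 0, 0, 0]])

```text
t: 11.5
ee_pos: [0.579, 0.2978, 0.1028]
orientation: [-0.514, 2.126, 0.27]
ft_force: [0.4, -0.1, -0.4]
finger_gap: 0.0849
```

```bash
python3 a.py 9; python3 -c "
from ov import *
both('9',cup((.562,.289,.1136),(0,0,-1)),(300,145,78,100),(262,155,78,100),5,'c13')"
```

```text
11.5 [0.579  0.2978 0.1028] [ 0.3715 -0.0613 -0.4106] 0.08493636824685953 [ 0.4758  0.2661 -1.0709 -0.7331 -0.0013  0.001 ]
A [0.5642 0.2902 0.1143] cup axis [ 0.0067  0.0035 -1.0001] tool [[-0.5051656771310066, -0.25916287910813124, -0.8231902822198254], [-0.4565488126443375, 0.8896983629551661, 6.802898769753263e-05], [0.7323734159032653, 0.3758609118374531, -0.5677655807029]]
```

View pics/c13.png

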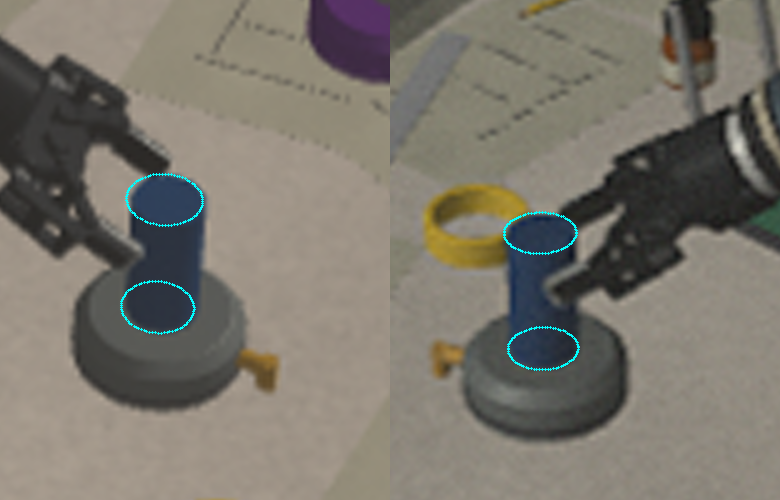

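View pics/wrist9.png

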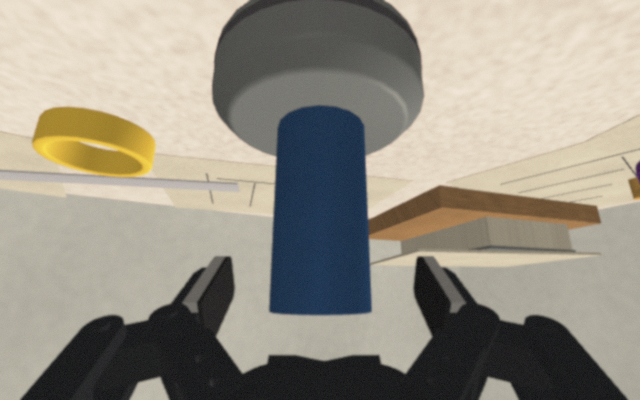

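The cup stands alone on the dish, released. I'll retreat along the tool axis and then go to a look pose by the knob.

Emit:
carry_out(plan=[[8.5, 0, 0, -2, 0, 0, 0], [8.5, 0, 0, -5, 0, 0, 0], [8.5, 0, 0, -9, 0, 0, 0], [8.5, 0, 0, -13, 0, 0, 0], [8.5, 0, 0, -14, 0, 0, 0]])

```text
t: 12.28
ee_pos: [0.4754, 0.2447, 0.1839]
orientation: [-0.513, 2.124, 0.27]
ft_force: [0.3, -0.3, -0.4]
finger_gap: 0.0847
```

```bash
python3 -c "
from h import *
from bench import manip
s=manip.read_state();print(s['ee_pos'])
for p,t,ph in [((.45,.20,.23),.7,.35),((.42,.12,.26),.35,.1),((.41,.06,.26),0,-.185)]:
    print(rel(s,Rt(ph,t),p))
"
```

```text
[0.47539862 0.24467262 0.18392548]
[-1.37, -2.81, -6.15, 0.092, 0.269, 0.084]
[-0.27, -8.56, -13.06, 0.233, 0.612, 0.3]
[1.79, -13.44, -16.05, 0.319, 0.933, 0.606]
```

Emit:
carry_out(plan=[[8.5, -0.7, -1.4, -3, 0.05, 0.135, 0.04], [8.5, -1.4, -2.8, -6, 0.09, 0.27, 0.08], [8.5, -0.9, -5.5, -9.5, 0.16, 0.44, 0.19], [8.5, -0.3, -8.5, -13, 0.23, 0.61, 0.3], [8.5, 0.7, -11, -14.5, 0.27, 0.75, 0.42], [8.5, 1.8, -13.4, -16, 0.3, 0.86, 0.53], [8.5, 1.8, -13.4, -16, 0.319, 0.933, 0.606], [8.5, 1.8, -13.4, -16, 0.319, 0.933, 0.606], [8.5, 1.8, -13.4, -16, 0.319, 0.933, 0.606]])

```text
t: 13.4
ee_pos: [0.4122, 0.0606, 0.2579]
orientation: [-0.29, -3.126, 0.001]
ft_force: [0.6, -0.1, 0.5]
finger_gap: 0.085
```

```bash
python3 a.py 10
```

```text
13.4 [0.4122 0.0606 0.2579] [ 0.6306 -0.1474  0.5484] 0.08495878733200514 [ 0.1459  0.0404 -0.1295  1.4035  0.0002  0.3311]
A [0.4123 0.0606 0.2781] cup axis [-0.8064  0.1507 -0.572 ] tool [[-0.9828939830710622, 0.1841559876028765, 0.0024475033629240217], [0.18415496574673484, 0.9828970144258594, -0.0006384540316948672], [-0.002523218880961078, -0.00017681272825605465, -0.999996801046752]]
```

View pics/wrist10.png

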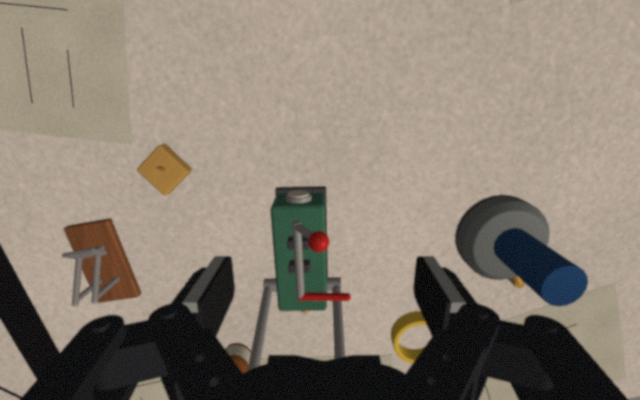

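View pics/scene10.png

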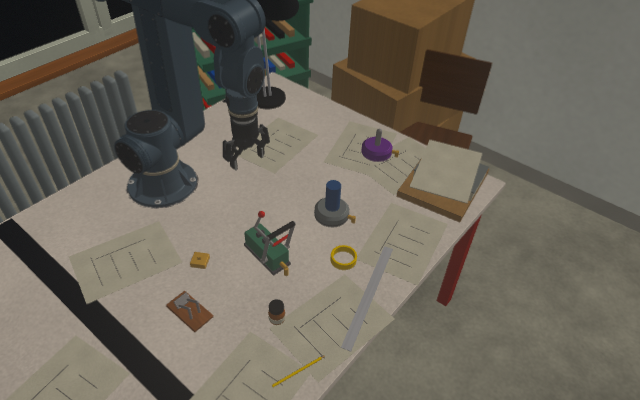

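The wrist view shows the valve's axis running vertically in the image, so the yaw is right. Knob (318,242), stalk base (297,228). Refining these.

```bash
python3 -c "
from h import *
np.set_printoptions(precision=4,suppress=True)
crop('scene10',235,195,80,90,6,'a');crop('side10',310,140,60,90,6,'b');cv2.imwrite('pics/c14.png',np.hstack([cv2.imread('pics/a.png'),cv2.imread('pics/b.png')]))
crop('wrist10',230,170,140,190,3.1,'c15')
def red(n,box):
    im=cv2.imread(f'pics/{n}.png').astype(int);x,y,w,h=box;c=im[y:y+h,x:x+w]
    m=((c[...,2]>100)&(c[...,1]<60)&(c[...,0]<70)).astype(np.uint8)
    n_,l,st,ce=cv2.connectedComponentsWithStats(m);k=1+np.argmax(st[1:,4]);return (ce[k][0]+x,ce[k][1]+y),st[k]
o=[]
for n,b in [('wrist10',(300,228,40,32)),('scene10',(252,206,20,14)),('side10',(340,170,20,20)),('wrist0',(235,120,45,45))]:
    p,st=red(n,b);print(n,p,st);o.append((n,p))
print(tri(*o))
print(tri(('wrist10',(297,228)),('wrist0',(262,163))))
"
```

```text
wrist10 (np.float64(320.2139534883721), np.float64(242.68372093023257)) [ 13   5  15  19 215]
scene10 (np.float64(261.3809523809524), np.float64(213.1904761904762)) [ 6  5  7  6 21]
side10 (np.float64(348.92857142857144), np.float64(179.85714285714286)) [ 8  8  3  5 14]
wrist0 (np.float64(256.8975409836066), np.float64(142.36065573770492)) [  9  11  27  24 488]
(array([0.4722, 0.0456, 0.1294]), [0.0011437231102702284, 0.0009213929675468058, 0.00256347408826897, 0.0014743893842637883])
(array([0.4688, 0.0203, 0.09  ]), [0.0012343871689888643, 0.0012343871689888802])
```

View pics/c14.png

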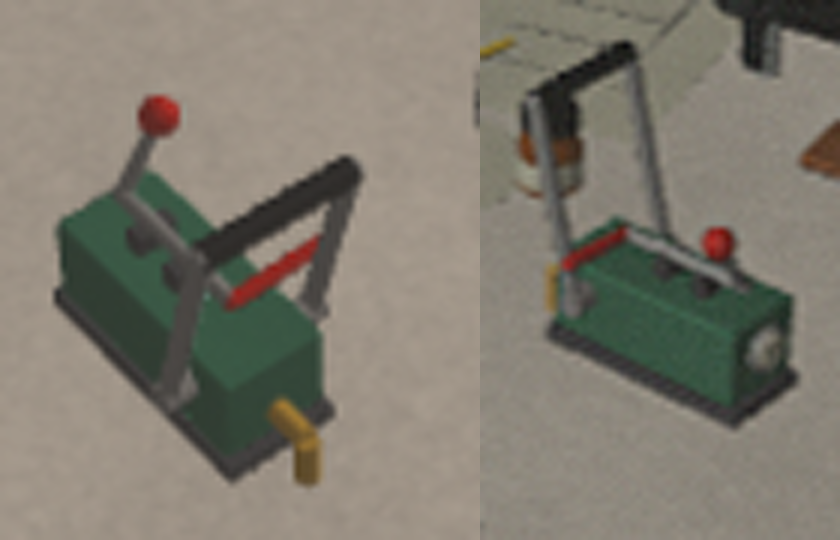

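View pics/c15.png

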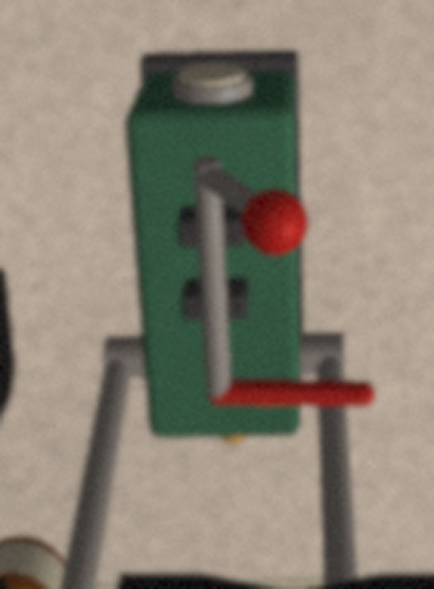

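Emit:
carry_out(plan=[[5, -2, -0.1, 1, 0, 0, 0], [5, -4.2, -0.3, 3, 0, 0, 0], [5, -6.15, -0.4, 5.5, 0, 0, 0], [5, -6.15, -0.4, 8, 0, 0, 0], [5, -6.15, -0.4, 8, 0, 0, 0], [5, -6.15, -0.4, 8, 0, 0, 0]])

```text
t: 14.3
ee_pos: [0.4701, 0.0454, 0.1801]
orientation: [0.287, 3.126, 0.001]
ft_force: [0.4, 0.4, 1.2]
finger_gap: 0.0501
```

```bash
python3 a.py 11
```

```text
14.3 [0.4701 0.0454 0.1801] [0.4366 0.4371 1.239 ] 0.05008301871908266 [ 0.0963  0.1591 -0.1936  1.2155  0.      0.2794]
A [0.4701 0.0454 0.2003] cup axis [-0.8038  0.1493 -0.576 ] tool [[-0.9832742039185747, 0.18211483624533875, -0.002454857964715051], [0.18211358051476828, 0.9832772317118117, 0.0007275914013121418], [0.002546311132694185, 0.00026835888229374176, -0.9999967221361907]]
```

View pics/wrist11.png

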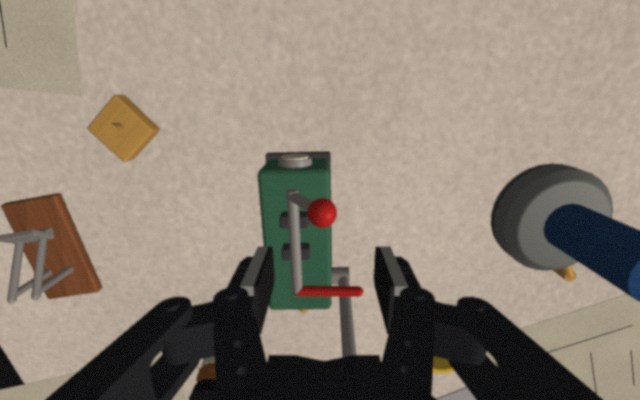

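The knob (322,212) is centred between the fingers. Descending so the pads straddle it.

Emit:
carry_out(plan=[[5, -0.1, 0, 2, 0, 0, 0], [5, -0.2, 0, 4.5, 0, 0, 0], [5, -0.2, 0, 6.2, 0, 0, 0], [5, -0.2, 0, 6.7, 0, 0, 0], [5, -0.2, 0, 6.7, 0, 0, 0]])

```text
t: 15.08
ee_pos: [0.4728, 0.0453, 0.1139]
orientation: [0.287, 3.125, 0.001]
ft_force: [0.4, -0.4, 0.6]
finger_gap: 0.0503
```

```bash
python3 a.py 12; python3 -c "
from h import *
crop('scene12',220,160,100,100,4,'a');crop('side12',300,110,90,100,4,'b');cv2.imwrite('pics/c16.png',np.hstack([cv2.imread('pics/a.png'),cv2.imread('pics/b.png')]))"
```

```text
15.075 [0.4728 0.0453 0.1139] [ 0.4326 -0.385   0.5509] 0.05026775108668458 [ 0.0954  0.2054 -0.3136  1.0479  0.0001  0.2785]
A [0.4727 0.0453 0.1341] cup axis [-0.8031  0.1494 -0.577 ] tool [[-0.9832821984874749, 0.18205051916526388, -0.003704943899220115], [0.18204747264074223, 0.9832890742230727, 0.0011463937592973619], [0.0038517324357604707, 0.00045275290284547216, -0.9999924795577477]]
```

View pics/wrist12.png

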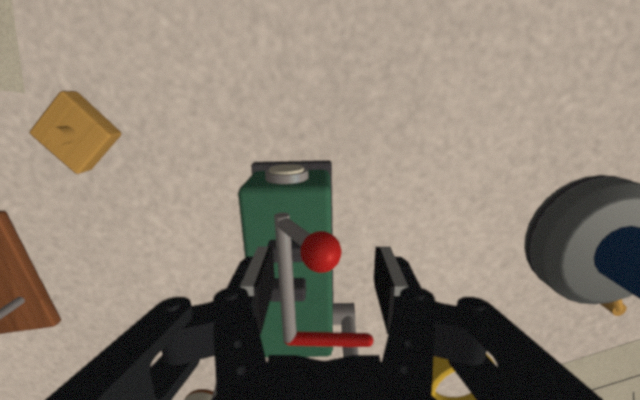

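View pics/c16.png

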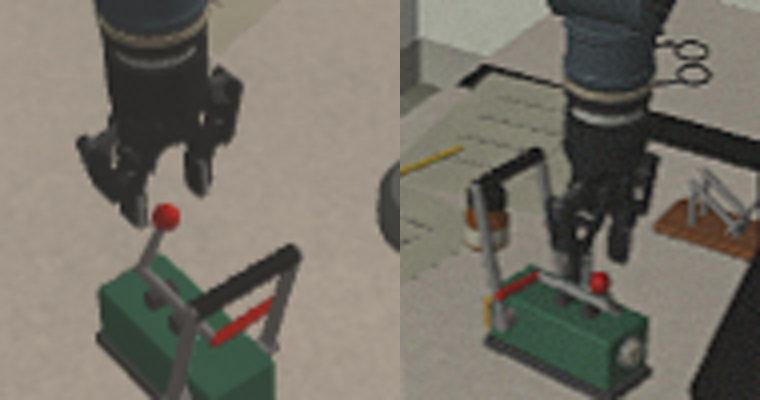

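```bash
python3 -c "
from h import *
for n in ('wrist12','scene12','side12'):
    p=np.array([.4728,.0453,.1139]); g=p+[0,0,.0187]
    print(n,proj(n,[p,g,[.472,.0455,.127]]))
for n,off in (('scene12',(220,160)),('side12',(300,110))):
    print((proj(n,[p,g,[.472,.0455,.127]])-off)*4)
print(proj('wrist12',[[.4728+.182*k,.0453+.983*k,.1139+h] for h in(0,.01,.02) for k in (-.025,.025) ]))
"
```

```text
wrist12 [[323.25228948 240.31149632]
 [323.22426982 256.09227783]
 [323.32769377 249.61998393]]
scene12 [[261.55182046 217.03833637]
 [261.26238834 212.88368568]
 [261.21089675 213.97920443]]
side12 [[348.03475237 183.00021653]
 [348.2407714  178.76913935]
 [348.34062486 180.12647207]]
[[166.20728182 228.1533455 ]
 [165.04955336 211.53474273]
 [164.843587   215.9168177 ]]
[[192.13900948 292.00086614]
 [192.96308561 275.07655739]
 [193.36249945 280.5058883 ]]
[[279.45647197 240.33022639]
 [367.04885759 240.25585532]
 [277.0008618  248.35622599]
 [369.47608662 248.27783994]
 [274.25723095 257.32757933]
 [372.18802888 257.24474232]]
```

At this opening the finger tips stand about 9 mm behind the TCP, so I go 6 mm lower and then sweep the knob along its arc.

Emit:
carry_out(plan=[[5, 0, 0, 0.6, 0, 0, 0], [5, 0, -0.6, 0.6, 0, 0, 0], [5, 0, -1.3, 0.6, 0, 0, 0], [5, 0, -1.8, 0.4, 0, 0, 0], [5, 0, -2.3, 0.12, 0, 0, 0], [5, 0, -3.2, -0.17, 0, 0, 0], [5, 0, -4.2, -0.27, 0, 0, 0], [5, 0, -5.2, -0.17, 0, 0, 0], [5, 0, -6.0, 0.1, 0, 0, 0], [5, 0, -6.5, 0.3, 0, 0, 0], [5, 0, -6.5, 0.3, 0, 0, 0]])

```text
t: 16.6
ee_pos: [0.4611, -0.019, 0.1108]
orientation: [0.288, 3.124, 0.001]
ft_force: [-0.8, 0.1, 0.9]
finger_gap: 0.0499
```

```bash
python3 a.py 13; python3 -c "
from h import *
crop('scene13',220,160,100,100,4,'a');crop('side13',300,110,90,100,4,'b');cv2.imwrite('pics/c17.png',np.hstack([cv2.imread('pics/a.png'),cv2.imread('pics/b.png')]))"
```

```text
16.6 [ 0.4611 -0.019   0.1108] [-0.7982  0.1014  0.8951] 0.04992984036135303 [-0.0416  0.1858 -0.348   1.033   0.0007  0.1421]
A [ 0.461 -0.019  0.131] cup axis [-0.8028  0.15   -0.5772] tool [[-0.9831584352724653, 0.18271220201381297, -0.0039676678113695], [0.1827083557403937, 0.9831662776770252, 0.001314222714866578], [0.004141001719332945, 0.0005671630860083483, -0.9999912651772486]]
```

View pics/wrist13.png

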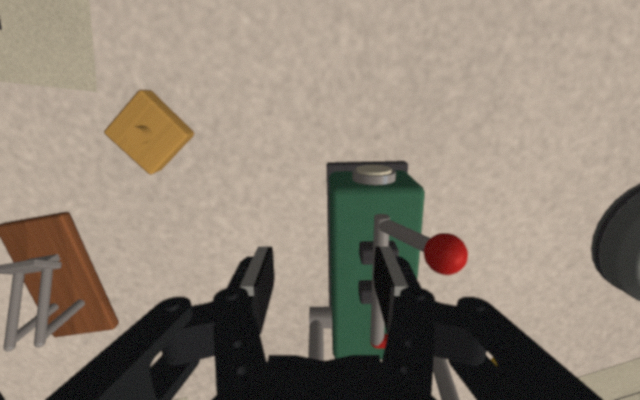

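View pics/c17.png

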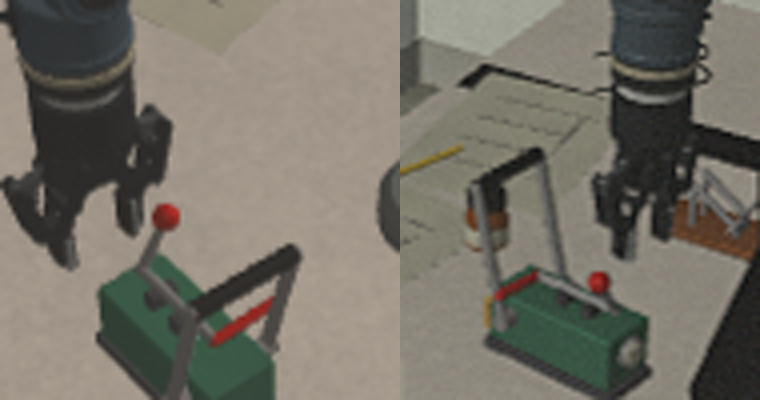

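The finger passed without touching the knob. I need to find where the fingertips really are.

```bash
python3 -c "
from h import *
d=load('wrist13')
def pt(x,y,z):
    T=np.eye(4);T[:3,:3]=R.from_rotvec(d['o']).as_matrix();T[:3,3]=d['p']
    return (T@[x,y,z,1])[:3]
for x in (.011,-.011):
  for z in (0,-.005,-.01,-.015,-.02,-.03,-.04): print(x,z,proj('wrist13',[pt(x,.025,z)])[0])
crop('wrist13',340,200,140,140,5,'a')
crop('scene13',225,180,60,60,10,'b')
print(tri(('scene13',(261.38,213.2)),('side13',(348.9,179.9)),('wrist13',(446,254))))
print(tri(('wrist11',(322,212)),('wrist13',(446,254)),('wrist12',(320.5,252))))
"
```

```text
0.011 0 [367.81158426 222.35484136]
0.011 -0.005 [369.02928065 225.80864756]
0.011 -0.01 [370.31610496 229.45920992]
0.011 -0.015 [371.67808612 233.32375151]
0.011 -0.02 [373.12197122 237.42155517]
0.011 -0.03 [376.28671051 246.40633167]
0.011 -0.04 [379.88337818 256.62258588]
-0.011 0 [366.19479315 257.50134621]
-0.011 -0.005 [367.32006853 261.75619232]
-0.011 -0.01 [368.50640215 266.24290975]
-0.011 -0.015 [369.7588623  270.98083504]
-0.011 -0.02 [371.08308912 275.99149751]
-0.011 -0.03 [373.97276957 286.93007197]
-0.011 -0.04 [377.23550683 299.28825624]
(array([0.47131053, 0.04500428, 0.12890743]), [0.0017910162452234866, 0.001408513680044883, 0.0015380571247444628])
(array([0.47221349, 0.04394901, 0.12831404]), [0.00035911318554083925, 0.00018323938013612277, 0.0001995355995061743])
```

View pics/a.png

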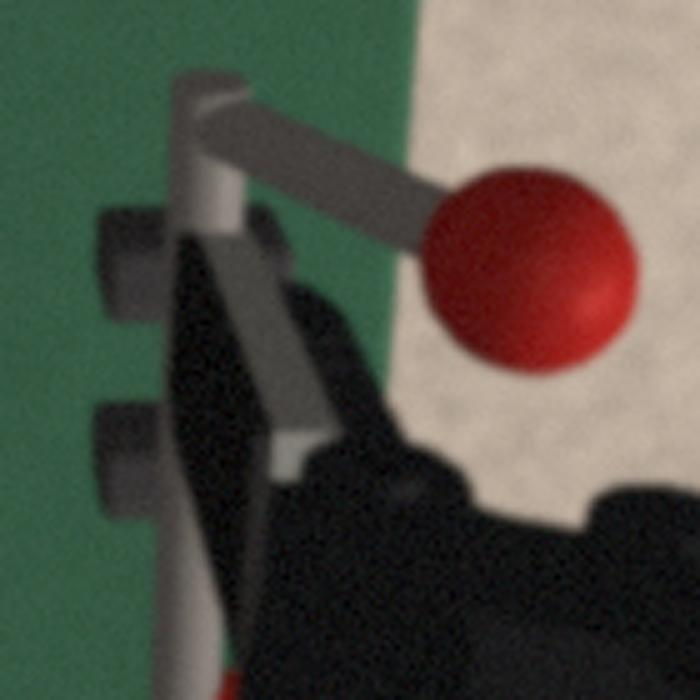

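View pics/b.png

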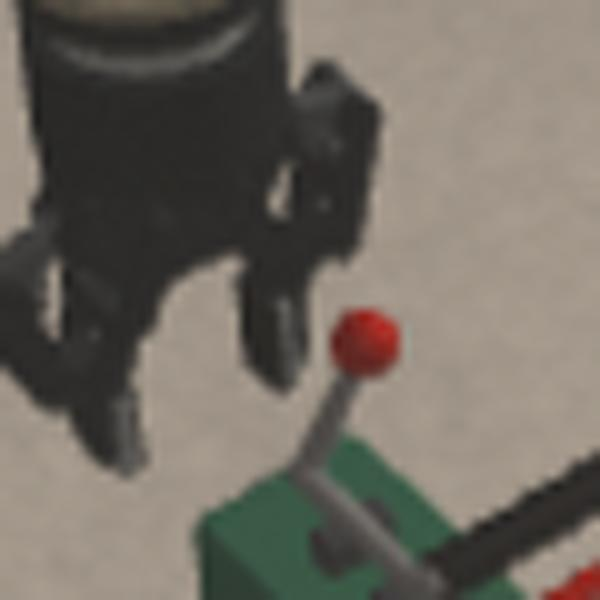

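```bash
python3 -c "
from h import *
d=load('wrist13')
T=np.eye(4);T[:3,:3]=R.from_rotvec(d['o']).as_matrix();T[:3,3]=d['p']
for z in (0,-.01,-.02,-.03):
  P=[(T@[x,y,z,1])[:3] for y in (.028,-.028) for x in (-.011,.011)]
  print(z,((proj('scene13',P)+.5-[225,180])*10).round().tolist(),((proj('side13',P)+.5-[330,130])*10).round().tolist())
crop('side13',330,130,60,60,10,'a')
"
```

```text
0 [[293.0, 456.0], [253.0, 416.0], [141.0, 539.0], [102.0, 498.0]] [[225.0, 492.0], [270.0, 514.0], [316.0, 437.0], [361.0, 457.0]]
-0.01 [[291.0, 434.0], [251.0, 394.0], [139.0, 517.0], [99.0, 475.0]] [[226.0, 470.0], [271.0, 491.0], [317.0, 415.0], [362.0, 435.0]]
-0.02 [[289.0, 412.0], [249.0, 371.0], [136.0, 495.0], [96.0, 453.0]] [[227.0, 448.0], [273.0, 469.0], [319.0, 392.0], [364.0, 413.0]]
-0.03 [[287.0, 389.0], [247.0, 349.0], [133.0, 472.0], [93.0, 431.0]] [[229.0, 425.0], [274.0, 446.0], [320.0, 370.0], [366.0, 391.0]]
```

View pics/a.png

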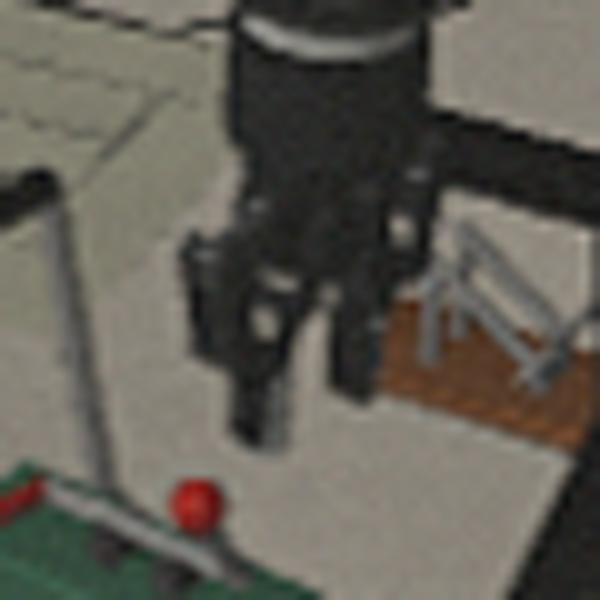

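All three views put the fingertips about 29 mm behind the reported TCP at a 50 mm opening, so the sweep passed over the knob. I'll go back up and over, then lower to TCP z 0.089.

Emit:
carry_out(plan=[[5, 0, 0, -2, 0, 0, 0], [5, 0, 1, -3, 0, 0, 0], [5, 0, 4, -3, 0, 0, 0], [5, 0, 6.5, -2.5, 0, 0, 0], [5, 0, 6.5, -1, 0, 0, 0], [5, 0, 6.5, 0.8, 0, 0, 0], [5, 0, 6.5, 2.0, 0, 0, 0], [5, 0, 6.5, 2.2, 0, 0, 0], [5, 0, 6.5, 2.2, 0, 0, 0]])

```text
t: 17.88
ee_pos: [0.4735, 0.0455, 0.0894]
orientation: [0.287, 3.124, 0.002]
ft_force: [1.6, -0.7, -0.0]
finger_gap: 0.0499
```

```bash
python3 a.py 14; python3 -c "
from h import *
crop('scene14',225,180,60,60,6,'a');crop('side14',320,130,60,60,6,'b');cv2.imwrite('pics/c18.png',np.hstack([cv2.imread('pics/a.png'),cv2.imread('pics/b.png')]))"
```

```text
17.875 [0.4735 0.0455 0.0894] [ 1.643  -0.7464 -0.0148] 0.04992400115201642 [ 0.0957  0.2264 -0.3548  0.9846  0.0002  0.2788]
A [0.4734 0.0455 0.1096] cup axis [-0.8025  0.1495 -0.5778] tool [[-0.983279561683245, 0.18204292555935486, -0.004655838248586556], [0.18203763116257748, 0.9832903581254713, 0.0015402786111295577], [0.0048584376833734665, 0.0006669867117727287, -0.9999879752837046]]
```

View pics/c18.png

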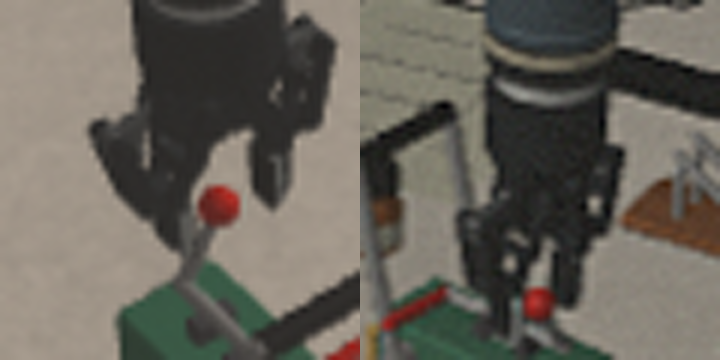

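Now the pads really straddle the knob. Sweeping it over.

Emit:
carry_out(plan=[[5, 0, -0.6, 0, 0, 0, 0], [5, 0, -1.2, 0, 0, 0, 0], [5, 0, -1.8, -0.25, 0, 0, 0], [5, 0, -2.4, -0.5, 0, 0, 0], [5, 0, -3.2, -0.77, 0, 0, 0], [5, 0, -4.2, -0.87, 0, 0, 0], [5, 0, -5.2, -0.77, 0, 0, 0], [5, 0, -6.0, -0.5, 0, 0, 0], [5, 0, -6.5, -0.3, 0, 0, 0], [5, 0, -6.5, -0.3, 0, 0, 0]])

```text
t: 19.27
ee_pos: [0.4614, -0.019, 0.0922]
orientation: [0.288, 3.124, 0.001]
ft_force: [-0.4, -0.8, 0.3]
finger_gap: 0.0501
```

```bash
python3 a.py 15; python3 -c "
from h import *
crop('scene15',225,180,60,60,6,'a');crop('side15',320,130,60,60,6,'b');cv2.imwrite('pics/c19.png',np.hstack([cv2.imread('pics/a.png'),cv2.imread('pics/b.png')]))"
```

```text
19.275 [ 0.4614 -0.019   0.0922] [-0.4099 -0.7896  0.258 ] 0.05009206843919005 [-0.0415  0.2021 -0.3797  0.9843  0.0005  0.1424]
A [ 0.4613 -0.019   0.1124] cup axis [-0.8025  0.15   -0.5777] tool [[-0.983118648019771, 0.18291205831263666, -0.004571962337181612], [0.18290854937189296, 0.9831292262422863, 0.0011777414458802437], [0.004710252906988289, 0.00032160857911381726, -0.9999888549806314]]
```

View pics/c19.png

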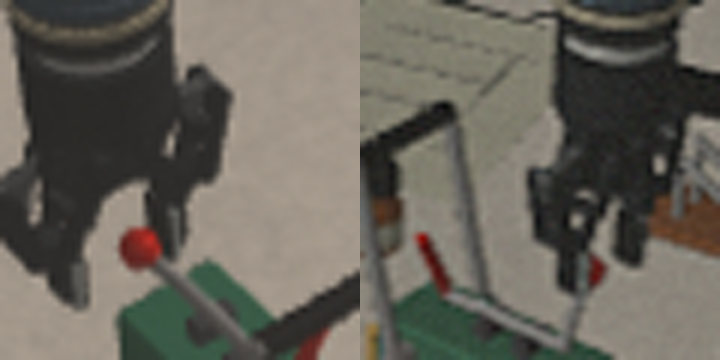

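View pics/wrist15.png

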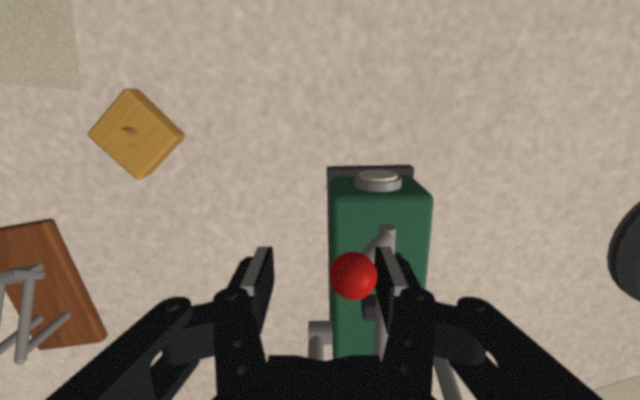

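Emit:
carry_out(plan=[[5, 0, -0.25, 0.12, 0, 0, 0], [5, 0, -0.5, 0.25, 0, 0, 0], [5, 0, -0.5, 0.25, 0, 0, 0], [5, 0, -0.5, 0.25, 0, 0, 0]])

```text
t: 19.92
ee_pos: [0.4611, -0.0232, 0.0901]
orientation: [0.287, 3.123, 0.002]
ft_force: [-0.1, 3.4, 3.1]
finger_gap: 0.0502
```

Emit:
carry_out(plan=[[5, 0, -0.2, 0.1, 0, 0, 0], [5, 0, -0.2, 0.1, 0, 0, 0], [5, 0, -0.2, 0.1, 0, 0, 0]])

```text
t: 20.3
ee_pos: [0.4611, -0.0238, 0.0896]
orientation: [0.285, 3.122, 0.007]
ft_force: [-0.1, 9.9, 7.3]
finger_gap: 0.0501
```

Pushed against the stop (10 N while moving only 0.6 mm). Backing off and checking.

Emit:
carry_out(plan=[[5, 0, 0.5, 0, 0, 0, 0], [5, 0, 0.8, -1, 0, 0, 0], [6.5, 0, 0.8, -5, 0, 0, 0], [8.5, 0.5, 0.8, -9, 0, 0, 0], [8.5, 1.5, 0.8, -13, 0, 0, 0], [8.5, 3, 1, -16, 0, 0, 0], [8.5, 3, 1, -16, 0, 0, 0]])

```text
t: 21.18
ee_pos: [0.4327, -0.0093, 0.252]
orientation: [0.285, 3.118, 0.006]
ft_force: [0.6, 0.0, -1.3]
finger_gap: 0.0851
```

```bash
python3 a.py 16; python3 -c "
from h import *
crop('scene16',225,180,100,100,4,'a');crop('side16',300,130,90,100,4,'b');cv2.imwrite('pics/c20.png',np.hstack([cv2.imread('pics/a.png'),cv2.imread('pics/b.png')]))"
```

```text
21.175 [ 0.4327 -0.0093  0.252 ] [ 0.6361  0.0122 -1.2907] 0.085099370642979 [-0.0239  0.0589 -0.1247  1.3766  0.0033  0.1581]
A [ 0.4325 -0.0093  0.2722] cup axis [-0.7993  0.15   -0.5822] tool [[-0.9834288431563031, 0.18101805076162772, -0.010008783478332466], [0.1809766656715978, 0.9834751630478505, 0.004904095267693051], [0.010731119729370775, 0.0030114724744980913, -0.9999378851223156]]
```

View pics/c20.png

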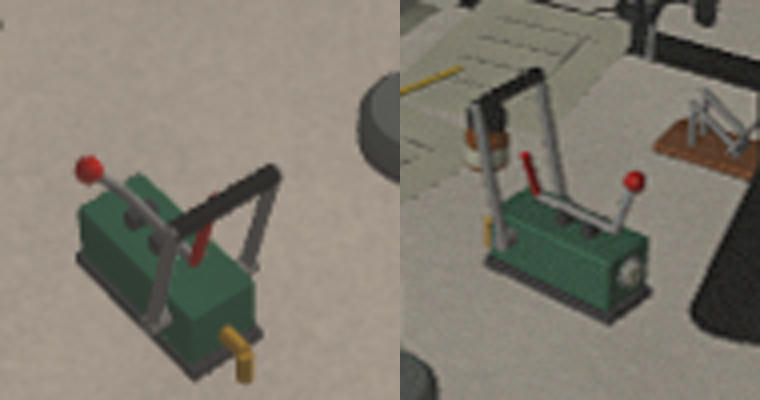

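View pics/wrist16.png

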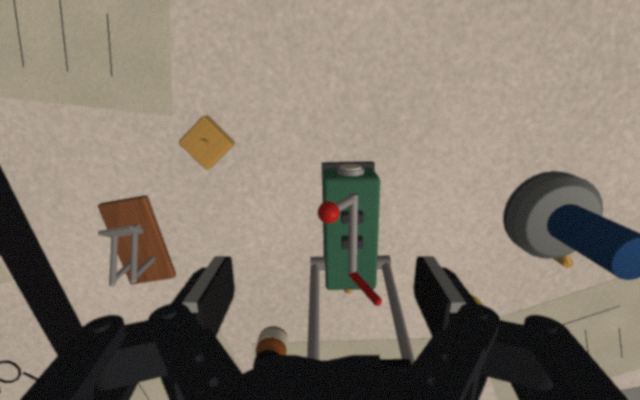

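```bash
python3 -c "
from h import *
k,r=tri(('scene16',(89/4+225,170/4+180)),('side16',(234/4+300,181/4+130)),('wrist16',(329,212)));print(k,r)
y=np.array([.182,.983,0]);h=np.array([.467,.018,.084]);d=k-np.array([.4718,.0447,.1275]);print('dy',d@y)
# lever bar ends
for a,b in [((180,230),(477,104)),((272,175),(537,73))]:
    print(tri(('scene16',(a[0]/4+225-.4,a[1]/4+180-.4)),('side16',((b[0]-400)/4+300-.4,b[1]/4+130-.4))))
"
```

```text
[ 0.4619934  -0.00881175  0.12455794] [0.002108741934119081, 0.00380495919699745, 0.0021408139661817788]
dy -0.05438684980208015
(array([ 0.60818214, -0.01724574,  0.16583244]), [0.02793571266581423, 0.027935712665814193])
(array([0.59401771, 0.01030927, 0.20719055]), [0.03172744345786583, 0.031727443457865795])
```

```bash
python3 -c "
from h import *
crop('scene16',255,215,50,50,12,'a');crop('side16',312,140,36,50,12,'b');cv2.imwrite('pics/c21.png',np.hstack([cv2.imread('pics/a.png')[:,:],cv2.imread('pics/b.png')])[:, :790])
d=load('wrist16')
T=np.eye(4);T[:3,:3]=R.from_rotvec(d['o']).as_matrix();T[:3,3]=d['p']
for z in (-.01,-.02,-.03,-.04,-.05): print(z,proj('wrist16',[(T@[x,.0425,z,1])[:3] for x in (.011,-.011)]).round(1).tolist())
"
```

```text
-0.01 [[403.3, 229.4], [400.2, 266.2]]
-0.02 [[408.1, 237.4], [404.6, 275.9]]
-0.03 [[413.5, 246.3], [409.5, 286.8]]
-0.04 [[419.6, 256.5], [415.1, 299.2]]
-0.05 [[426.6, 268.2], [421.4, 313.2]]
```

View pics/c21.png

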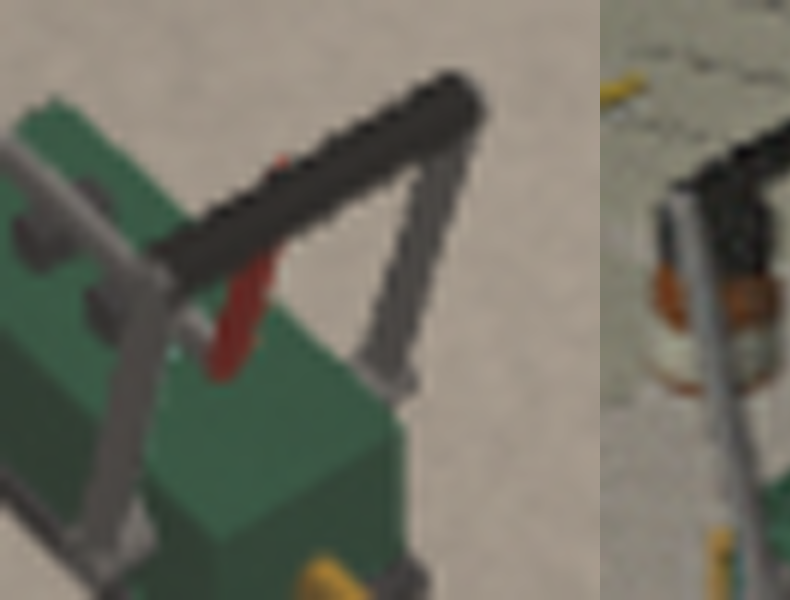

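```bash
python3 -c "
from h import *
m=lambda x,y,f,ox,oy:((x+.5)/f-.5+ox,(y+.5)/f-.5+oy)
e1,r1=tri(('scene16',m(165,275,12,255,215)),('side16',m(138,73,4,300,130)))
e2,r2=tri(('scene16',m(462,98,12,255,215)),('side16',m(85,195,12,312,140)))
print(e1,r1,e2,r2,(e1+e2)/2,np.linalg.norm(e1-e2),np.arctan2(-(e2-e1)[0],(e2-e1)[1]))
# wrist check of the lever hinge arm ends
print(onz('wrist16',(318,261),.05),onz('wrist16',(384,260),.05))
print(onz('wrist10',(269,287),.05),onz('wrist10',(338,283),.05))
"
```

```text
[ 0.59193407 -0.04753464  0.18540979] [0.0021855410647711603, 0.0021855410647712327] [0.60803305 0.04064598 0.18713668] [0.001667953808719712, 0.001667953808719634] [ 0.59998356 -0.00344433  0.18627324] 0.08965478876138408 -0.18057941722012474
[ 0.5571361  -0.03867713  0.05      ] [0.5716572  0.04649506 0.05      ]
[ 0.56306953 -0.0436545   0.05      ] [0.57411859 0.04996235 0.05      ]
```

```bash
cat >> h.py <<'E'
ex=np.array([.9836,-.1805,0]);ey=np.array([.1805,.9836,0]);ez=np.array([0,0,1.])
H=np.array([.5646,.0031,.05])
def Rl(a):
    z=np.sin(a)*ex-np.cos(a)*ez; x=ey; return np.column_stack([x,np.cross(z,x),z])
def bar(l): # lever angle l -> bar centre
    a=.26-l; return H+.14*(np.sin(a)*ex+np.cos(a)*ez)
E
python3 -c "
from h import *
from bench import manip
s=manip.read_state()
for a,b in [(-.1,-.05),(-.26,-.027),(-.26,.043)]:
    R1=Rl(a);print(rel(s,R1,bar(0)+b*R1[:,2]),bar(0))
R1=Rl(-.1);print(rel(s,R1,[.5,-.01,.28]))
"
```

```text
[-16.89, 3.62, 1.49, 0.086, 0.079, 1.569] [ 0.60000102 -0.00339643  0.1852946 ]
[-17.07, 3.61, 3.86, 0.212, 0.205, 1.561] [ 0.60000102 -0.00339643  0.1852946 ]
[-15.23, 3.58, 10.62, 0.212, 0.205, 1.561] [ 0.60000102 -0.00339643  0.1852946 ]
[-6.7, 1.18, -3.07, 0.086, 0.079, 1.569]
```

Emit:
carry_out(plan=[[8, 0, 0, -2, 0.01, 0.01, 0.17], [7, -1, 0.2, -3, 0.02, 0.02, 0.34], [6, -2.5, 0.4, -3.5, 0.03, 0.03, 0.51], [5, -4, 0.8, -3.5, 0.05, 0.05, 0.68], [5, -6, 1.2, -3.5, 0.06, 0.06, 0.85], [5, -8.5, 1.8, -3, 0.08, 0.08, 1.02], [5, -11, 2.4, -2, 0.1, 0.1, 1.19], [5, -13.5, 3, -1, 0.13, 0.13, 1.36], [5, -15.5, 3.4, 0.5, 0.17, 0.17, 1.5], [5, -17, 3.6, 2.5, 0.21, 0.205, 1.56], [5, -17.1, 3.6, 3.8, 0.21, 0.205, 1.56], [5, -17.1, 3.6, 3.8, 0.21, 0.205, 1.56]])

```text
t: 22.82
ee_pos: [0.6062, -0.0049, 0.2104]
orientation: [-2.249, -1.878, 0.246]
ft_force: [-0.2, -0.4, 1.4]
finger_gap: 0.05
```

```bash
python3 a.py 17; python3 -c "
from h import *
crop('scene17',235,140,90,110,3.6,'a');crop('side17',290,80,90,110,3.6,'b');cv2.imwrite('pics/c22.png',np.hstack([cv2.imread('pics/a.png'),cv2.imread('pics/b.png')]))"
```

```text
22.825 [ 0.6062 -0.0049  0.2104] [-0.2483 -0.3904  1.4397] 0.04995325590790053 [-0.0295  0.6112  0.5419  1.7602  0.0398  1.7157]
A [ 0.6113 -0.0058  0.2299] cup axis [ 0.0004  0.8329 -0.5536] tool [[0.17880365672909365, 0.9838841770735313, 0.0010855619027098362], [0.9504357571779368, -0.17243953640652504, -0.25872084910479226], [-0.2543641559219899, 0.04729199074095847, -0.9659515224864293]]
```

View pics/c22.png

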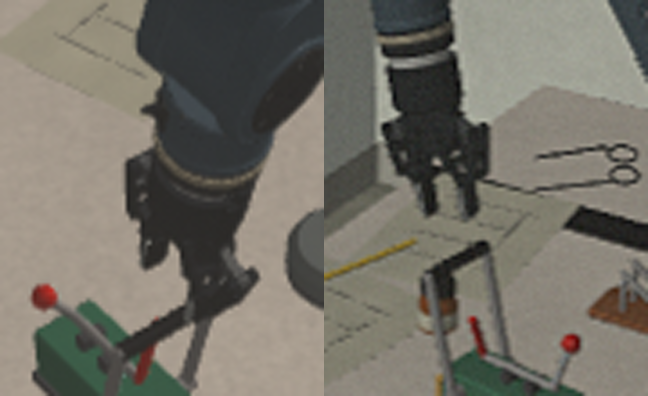

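View pics/wrist17.png

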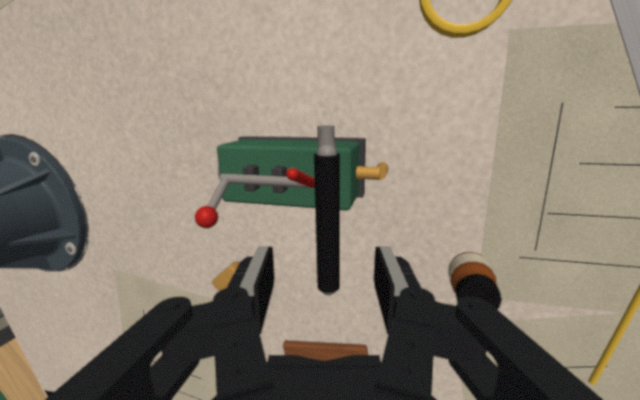

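The bar (columns 315–340, rows 150–293) lies centred between the jaws. I'll compare that with the model projection, then descend.

```bash
python3 -c "
from h import *
B=bar(0);print(proj('wrist17',[B,B+.04*ey,B-.04*ey,B+.048*ey,B-.048*ey]))
for n in('scene17','side17'):print(n,proj(n,[B]))
"
```

```text
[[323.21327145 223.99015685]
 [323.24982033 163.32263223]
 [323.18142738 277.72647811]
 [323.25776888 150.26617715]
 [323.1755565  287.7269126 ]]
scene17 [[280.20169441 230.08440183]]
side17 [[325.97862158 152.07525547]]
```

Emit:
carry_out(plan=[[5, 0, 0.05, 2, 0, 0, 0], [5, 0, 0.1, 4, 0, 0, 0], [5, 0, 0.1, 6, 0, 0, 0], [5, 0, 0.1, 7, 0, 0, 0], [5, 0, 0.1, 7, 0, 0, 0]])

```text
t: 23.6
ee_pos: [0.5898, -0.0015, 0.1463]
orientation: [-2.252, -1.88, 0.24]
ft_force: [-0.9, 0.4, 0.4]
finger_gap: 0.0501
```

```bash
python3 a.py 18; python3 -c "
from h import *
crop('scene18',235,140,90,110,3.6,'a');crop('side18',290,80,90,110,3.6,'b');cv2.imwrite('pics/c23.png',np.hstack([cv2.imread('pics/a.png'),cv2.imread('pics/b.png')]))"
```

```text
23.6 [ 0.5898 -0.0015  0.1463] [-0.919   0.4003  0.4131] 0.05011301725762187 [-0.0252  0.586   0.3353  1.5733  0.0408  1.72  ]
A [ 0.5948 -0.0024  0.1658] cup axis [ 0.0034  0.8328 -0.5537] tool [[0.17881782076201863, 0.9838804744276304, 0.0018436425856181299], [0.9517927913684645, -0.17251069160367666, -0.25363466557520853], [-0.24922814703991453, 0.04710916389071343, -0.9672983290591216]]
```

View pics/c23.png

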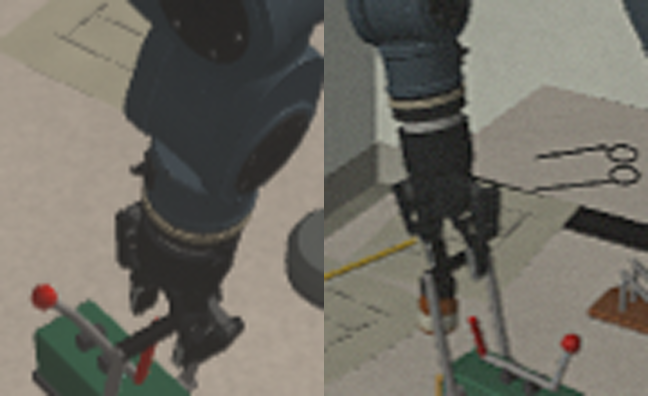

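View pics/wrist18.png

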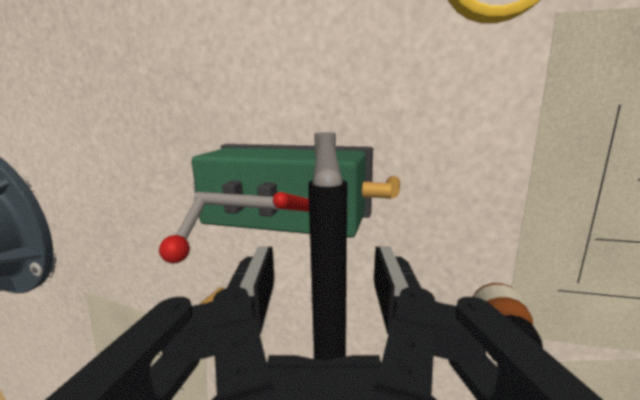

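The bar is between the pads with the tips below it. Closing.

Emit:
carry_out(plan=[[1, 0, 0.15, 0.2, 0, 0, 0], [1, 0, 0.15, 0.2, 0, 0, 0], [1, 0, 0.15, 0.2, 0, 0, 0], [1, 0, 0.15, 0.2, 0, 0, 0], [1, 0, 0.15, 0.2, 0, 0, 0], [1, 0, 0.15, 0.2, 0, 0, 0], [1, 0, 0.15, 0.2, 0, 0, 0]], newtons=60)

```text
t: 24.62
ee_pos: [0.5916, -0.0017, 0.1445]
orientation: [-2.253, -1.881, 0.239]
ft_force: [-1.1, -0.1, 5.5]
finger_gap: 0.014
```

```bash
python3 a.py 19
```

```text
24.625 [ 0.5916 -0.0017  0.1445] [-1.1006 -0.0542  5.4645] 0.013976370842558365 [-0.0256  0.5888  0.3362  1.5701  0.0408  1.7198]
A [ 0.5966 -0.0027  0.1641] cup axis [ 0.0044  0.8328 -0.5537] tool [[0.17902507320388866, 0.9838422436225447, 0.0021125406742405067], [0.9521204206149081, -0.17271113258528087, -0.252264879301897], [-0.24782398554706814, 0.047173131599116194, -0.9676559139708184]]
```

View pics/wrist19.png

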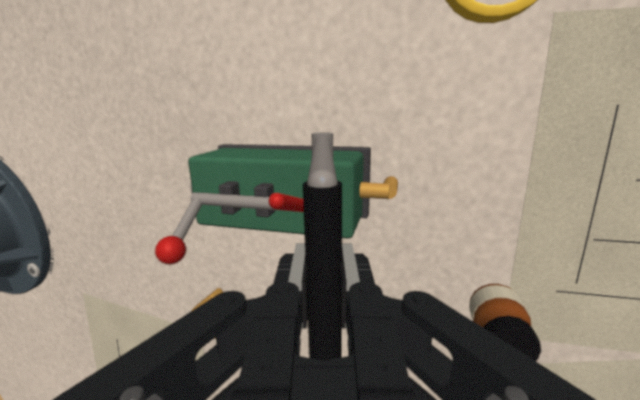

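The bar is gripped (gap 14 mm). Computing the pull arc about the hinge.

```bash
python3 -c "
from h import *
from bench import manip
s=manip.read_state();R0=R.from_rotvec(s['orientation']).as_matrix()
for l in (.1,.2,.3,.4,.5,.6,.66,.7,.74):
    Q=R.from_rotvec(-l*ey).as_matrix();print(l,rel(s,Q@R0,H+Q@(s['ee_pos']-H)))
"
```

```text
0.1 [0.0, -0.98, 0.02, -0.1, -0.0, -0.0]
0.2 [0.0, -1.96, 0.14, -0.2, -0.0, -0.0]
0.3 [0.01, -2.92, 0.36, -0.3, -0.001, -0.0]
0.4 [0.01, -3.85, 0.67, -0.4, -0.001, -0.001]
0.5 [0.01, -4.75, 1.07, -0.5, -0.001, -0.001]
0.6 [0.01, -5.6, 1.57, -0.6, -0.001, -0.001]
0.66 [0.01, -6.09, 1.9, -0.66, -0.001, -0.001]
0.7 [0.01, -6.4, 2.14, -0.7, -0.001, -0.001]
0.74 [0.01, -6.7, 2.39, -0.74, -0.001, -0.001]
```

Emit:
carry_out(plan=[[1, 0, -0.49, 0.01, -0.05, 0, 0], [1, 0, -0.98, 0.02, -0.1, 0, 0], [1, 0, -1.47, 0.08, -0.15, 0, 0], [1, 0, -1.96, 0.14, -0.2, 0, 0], [1, 0, -2.44, 0.25, -0.25, 0, 0], [1, 0, -2.92, 0.36, -0.3, 0, 0], [1, 0, -3.39, 0.51, -0.35, 0, 0], [1, 0.01, -3.85, 0.67, -0.4, 0, 0], [1, 0.01, -3.85, 0.67, -0.4, 0, 0]])

```text
t: 25.9
ee_pos: [0.5526, 0.0045, 0.147]
orientation: [2.324, 1.938, 0.142]
ft_force: [6.3, -5.7, -9.5]
finger_gap: 0.0145
```

```bash
python3 a.py 20; python3 -c "
from h import *
crop('scene20',225,140,90,110,3.6,'a');crop('side20',290,80,90,110,3.6,'b');cv2.imwrite('pics/c24.png',np.hstack([cv2.imread('pics/a.png'),cv2.imread('pics/b.png')]))
from bench import manip
s=manip.read_state();R0=R.from_rotvec(s['orientation']).as_matrix()
v=R0[:,2];print('tilt',np.arctan2(v@ex,-v[2]))
for l in (.1,.2,.25,.3,.34,.38):
    Q=R.from_rotvec(-l*ey).as_matrix();print(l,rel(s,Q@R0,H+Q@(s['ee_pos']-H)))
"
```

```text
25.9 [0.5526 0.0045 0.147 ] [ 6.3371 -5.7125 -9.5123] 0.014524553611843145 [ 0.0257  0.206  -0.235   0.987  -0.0295  1.7749]
A [0.5497 0.005  0.167 ] cup axis [ 0.2291  0.7909 -0.5677] tool [[0.17952697854174554, 0.9837530202015, 0.00024335179945625396], [0.9733106692387347, -0.17765727014844063, 0.14527296895654748], [0.14295595518101947, -0.025843560277768546, -0.9893915833836728]]
tilt 0.14542317048330855
0.1 [0.0, -0.98, 0.02, -0.1, -0.0, -0.0]
0.2 [0.0, -1.95, 0.13, -0.2, -0.0, -0.0]
0.25 [0.0, -2.43, 0.23, -0.25, -0.0, -0.0]
0.3 [0.0, -2.9, 0.35, -0.3, -0.0, -0.0]
0.34 [0.0, -3.27, 0.46, -0.34, -0.0, -0.0]
0.38 [0.0, -3.64, 0.58, -0.38, -0.0, -0.0]
```

View pics/c24.png

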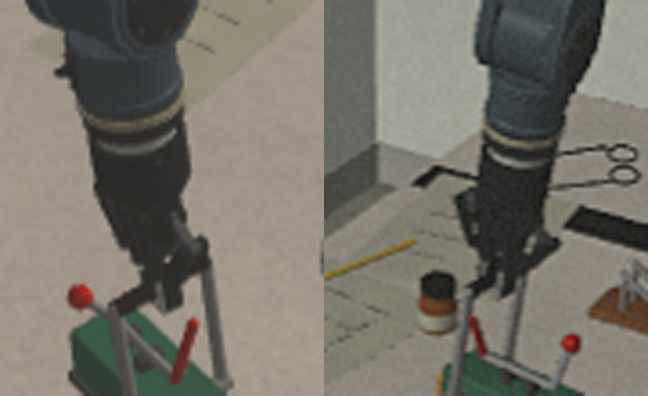

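The lever is following past where the locked catch would stop it. Some radial and lateral strain shows, which I'll trim while pulling on.

Emit:
carry_out(plan=[[1, -0.05, -0.49, 0.08, -0.05, 0, 0], [1, -0.1, -0.98, 0.17, -0.1, 0, 0], [1, -0.1, -1.47, 0.22, -0.15, 0, 0], [1, -0.1, -1.95, 0.28, -0.2, 0, 0], [1, -0.1, -2.43, 0.38, -0.25, 0, 0], [1, -0.1, -2.7, 0.45, -0.28, 0, 0], [1, -0.1, -2.7, 0.45, -0.28, 0, 0]])

```text
t: 26.92
ee_pos: [0.5286, 0.0082, 0.14]
orientation: [2.14, 1.785, 0.39]
ft_force: [2.6, -0.8, 6.1]
finger_gap: 0.0141
```

```bash
cat > b.py <<'E'
import sys
from h import *
from bench import manip
k=sys.argv[1]
snap('scene'+k,'scene');snap('side'+k,'side')
s=manip.read_state();R0=R.from_rotvec(s['orientation']).as_matrix()
v=R0[:,2];print(s['t'],s['ee_pos'],'tilt',np.arctan2(v@ex,-v[2]),'F ex,ey,ez',s['ft_force']@ex,s['ft_force']@ey,s['ft_force'][2],s['finger_gap'])
for z in (-.04,-.045): 
    P=s['ee_pos']+R0[:,2]*z-H;print('lever',.26-np.arctan2(P@ex,P[2]),np.hypot(P@ex,P[2]))
crop('scene'+k,215,150,90,110,3.6,'a');crop('side'+k,300,90,90,110,3.6,'b');cv2.imwrite(f'pics/l{k}.png',np.hstack([cv2.imread('pics/a.png'),cv2.imread('pics/b.png')]))
E
python3 b.py 21
```

```text
27.025 [0.52908331 0.00808326 0.14015303] tilt 0.4284221863455341 F ex,ey,ez 1.7839552533178908 -0.4778268005938475 8.651276269932563 0.014151216939041748
lever 0.6529515110575226 0.1369781324946454
lever 0.6542004404728504 0.14197511686788256
```

View pics/l21.png

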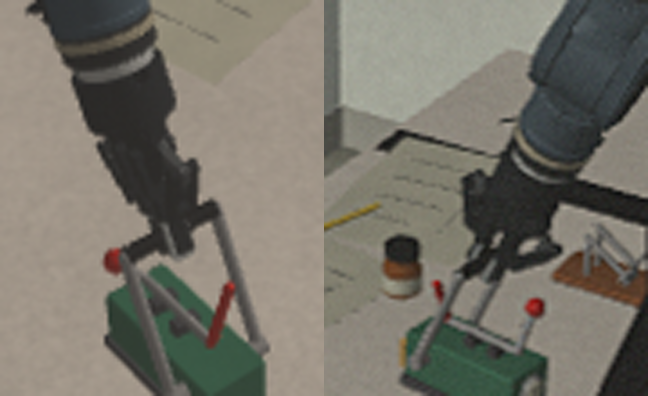

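Emit:
carry_out(plan=[[1, 0, -0.3, -0.05, -0.03, 0, 0], [1, 0, -0.6, -0.08, -0.05, 0, 0], [1, 0, -0.7, -0.08, -0.05, 0, 0], [1, 0, -0.7, -0.08, -0.05, 0, 0]])

```text
t: 27.52
ee_pos: [0.5266, 0.0085, 0.1395]
orientation: [2.104, 1.751, 0.433]
ft_force: [28.3, -7.9, -16.4]
finger_gap: 0.014
```

```bash
python3 b.py 22
```

```text
27.625 [0.52658354 0.00847274 0.13946066] tilt 0.48394531557087095 F ex,ey,ez 28.92026522154336 -1.697386918519042 -16.24664848863074 0.014152682794766041
lever 0.6880596756175192 0.13725127723104277
lever 0.690023096817203 0.14224377201654995
```

It's at the end stop: the force rose sharply and the lever angle is 0.69 by pose. I'll relieve the excess radial pull and keep a moderate push against the stop.

Emit:
carry_out(plan=[[1, 0, 0.05, 0.05, 0, 0, 0], [1, 0, 0.05, 0.1, 0, 0, 0], [1, 0, 0.05, 0.1, 0, 0, 0], [1, 0, 0.05, 0.1, 0, 0, 0]])

```text
t: 28.12
ee_pos: [0.5285, 0.0082, 0.1399]
orientation: [2.103, 1.75, 0.434]
ft_force: [-1.0, -0.8, 11.2]
finger_gap: 0.0141
```

```bash
python3 b.py 23
```

```text
28.225 [0.52847194 0.00811998 0.13993651] tilt 0.48564928350829606 F ex,ey,ez -1.8353535074175569 -2.088731575893473 9.991060388820808 0.014210461962849325
lever 0.6743462278470471 0.1368957358624165
lever 0.6768568476868633 0.14188350480004222
```

Each call starts from the measured pose, so the overshoot was lost. Re-applying a modest pull.

Emit:
carry_out(plan=[[1, 0, -0.2, 0.05, 0, 0, 0], [1, 0, -0.35, 0.1, 0, 0, 0], [1, 0, -0.35, 0.1, 0, 0, 0], [1, 0, -0.35, 0.1, 0, 0, 0], [1, 0, -0.35, 0.1, 0, 0, 0]])

```text
t: 28.85
ee_pos: [0.5274, 0.0083, 0.1394]
orientation: [2.102, 1.747, 0.437]
ft_force: [-4.5, -2.1, 15.9]
finger_gap: 0.0144
```

```bash
python3 b.py 24
```

```text
28.95 [0.52742344 0.00833961 0.13940642] tilt 0.4889874290996279 F ex,ey,ez -4.465313744609874 -3.356541448372527 16.134715797398652 0.013972472860048166
lever 0.6840432653742738 0.13683835490551366
lever 0.6863312067950162 0.14182821247822985
```

Emit:
carry_out(plan=[[1, 0, -0.2, 0, 0, 0, 0], [1, 0, -0.4, 0.03, 0, 0, 0], [1, 0, -0.4, 0.03, 0, 0, 0], [1, 0, -0.4, 0.03, 0, 0, 0], [1, 0, -0.4, 0.03, 0, 0, 0]])

```text
t: 29.58
ee_pos: [0.5272, 0.0084, 0.1395]
orientation: [2.099, 1.743, 0.441]
ft_force: [9.4, -3.9, 3.6]
finger_gap: 0.0138
```

```bash
python3 b.py 25; python3 a.py 25
```

```text
29.675 [0.52715899 0.00836367 0.13947441] tilt 0.4942798876735998 F ex,ey,ez 10.607217162076223 -3.7702472152706363 3.652347869420459 0.014161862606354008
lever 0.6871402948955629 0.136995491118071
lever 0.6895028594600905 0.1419846486576227
29.675 [0.5272 0.0084 0.1395] [ 9.7522 -5.6227  3.6523] 0.014161862606354008 [ 0.0977 -0.0372 -0.6745  0.4557 -0.1318  1.8214]
A [0.5177 0.0101 0.1573] cup axis [ 0.4182  0.7555 -0.5045] tool [[0.18374779200970273, 0.9829729395909513, 0.0009741475675448252], [0.8652419359513136, -0.1622103854476775, 0.47438821984123836], [0.4664687998170748, -0.08632491462399619, -0.8803152094064817]]
```

View pics/l25.png

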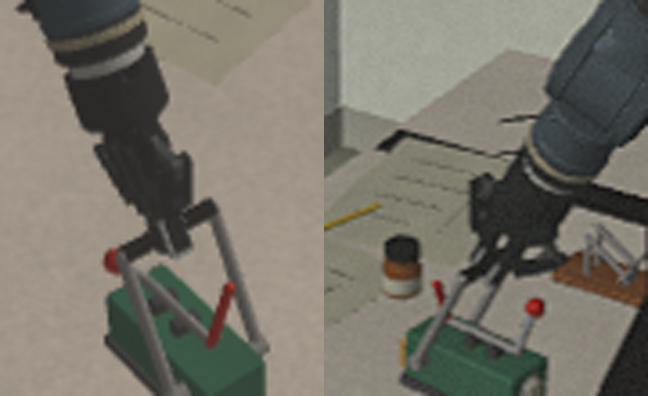

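View pics/wrist25.png

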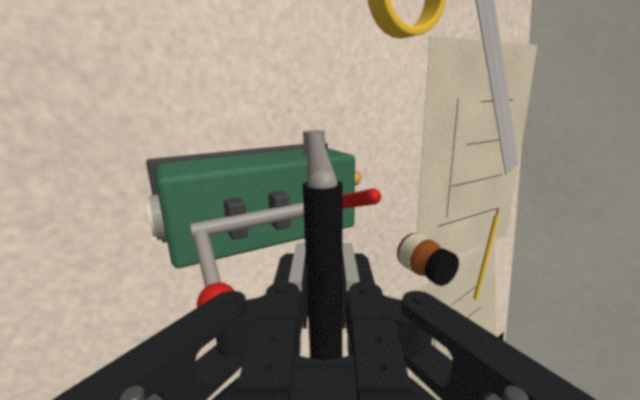

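```bash
python3 -c "
from ov import *
sets=[]
for l,c in((.7,(0,255,255)),(.6,(255,0,255))):
    B=bar(l);sets.append((np.array([B+k*ey for k in np.linspace(-.046,.046,40)]),c))
k=np.array([.4718,.0447,.1275]);hin=k-.05*(np.sin(.6)*ey+np.cos(.6)*ez)
sets.append((np.array([hin+.05*(-np.sin(.6)*ey+np.cos(.6)*ez)]),(0,255,0)))
sets+=cup((.562,.289,.1136),(0,0,-1))
both('25',sets,(225,190,70,60),(305,150,70,60),5,'c25')
both('25',sets,(300,145,78,100),(262,155,78,100),5,'c26')
"
```

```text
(no output)
```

View pics/c25.png

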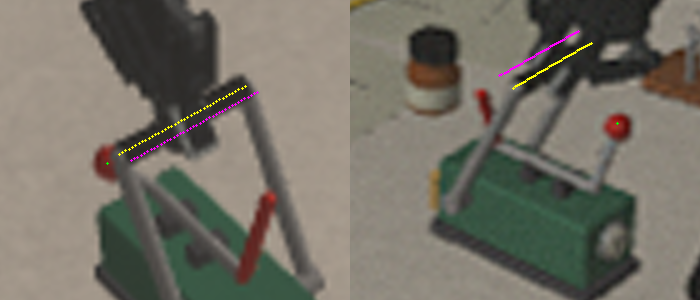

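View pics/c26.png

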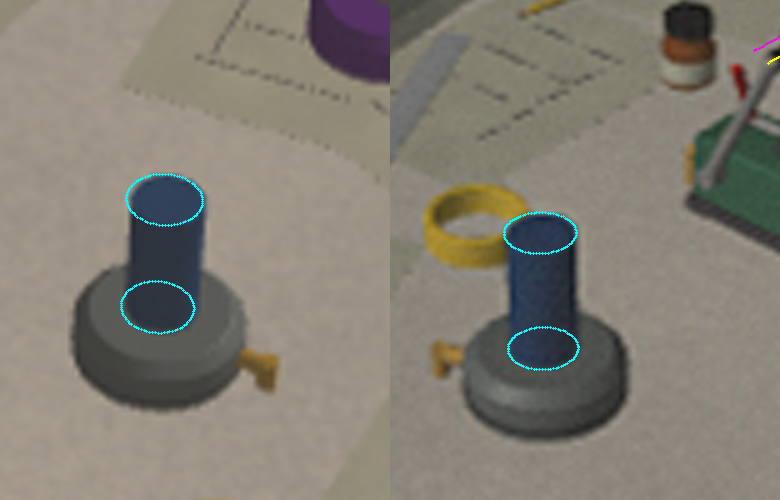

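View pics/scene25.png

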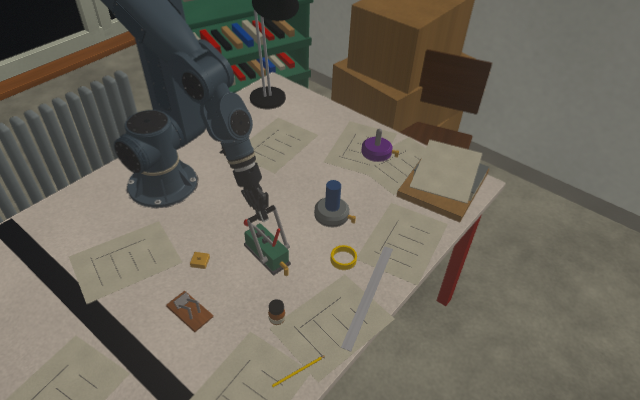

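The bar matches the 0.7 rad model line, the knob matches the 1.2 rad model, and the cup is upright on its dish. The bystanders look unmoved. Handing in.

```bash
python3 -c "
from bench import manip
s=manip.read_state();print(s['t'],s['ft_force'],s['finger_gap'],s['ee_pos'])
print(manip.sign_off())
s=manip.read_state();print(s['t'],s['ft_force'],s['finger_gap'],s['ee_pos'])"
```

```text
29.825 [10.20429938 -4.31661906  3.73392967] 0.014054640520238157 [0.5271669  0.00836003 0.13947438]
the job is handed in; nothing more can be done
None
the job is handed in; nothing more can be done
```

All the steps are done and I handed the job in at t = 29.8 s. No verdict was reported, and the state could not be read after hand-in.

- **Cup:** I took it from the cradle, turned it mouth down and lowered it over the grey stand's peg. Contact built gently to 5.7 N with the height no longer changing, and then I released it. The last pictures show it upright on the dish, matching the model outline to about 1–2 mm.
- **Catch:** My first sweep passed over the knob without touching it. Measured in the pictures at a 50 mm opening, the fingertips stand about 29 mm behind the reported TCP. The second sweep, made lower, pushed the knob to its stop with about 10 N. The measured knob travel was 54 mm against 56 mm expected, and in the last pictures the knob sits on the 1.2 rad model point.
- **Lever:** I gripped the bar and pulled it to the end stop, where it is still held. The hold is about 11 N along the pull, against the 7 N spring. The bar lies on the 0.7 rad model line in the scene view; the gripper partly hides it in the side view. The arm pose alone gives 0.69. While I was finding the stop, the force briefly reached about 33 N, and I relieved it.
- **Bystanders:** By eye in the last scene picture, the ink jar, tape roll and brass weight look unmoved. I did not re-measure their positions.

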